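Space the support blocks on the setting fixture with the gauge

ROBOT

A 6-joint arm with a two-finger parallel gripper is mounted at the origin on a cart in front of the work surface, level with it; the furniture and walls round the work are solid. World frame = base frame: x ahead of the robot, y to its left, z up, the work surface at z = 0. Lengths are in m, angles in rad, forces in N, time in s.
With the tool pointing down it reaches from about 0.35 to 0.775 m from the base axis. Payload 7.3 kg.
Tool frame: the origin (TCP) lies midway between the tips of the shut fingers; the grasp point (between the pads) lies 19 mm behind it (robot.grip_depth is the z of the grasp point in the tool frame, in m); z points along the fingers, y is the line along which they close (so a half turn about z gives the same grasp; the last joint's range is limited). The gripper opens to 92 mm and grips with 3 to 60 N. Pads are 19 mm wide; open, the fingers measure 130 mm over their backs; the gripper's body (75 mm by 190 mm) begins 47 mm behind the grasp point.
Start: joints at [0.973, 0.342, 1.524, -0, 1.275, -0.146], TCP at [0.229, 0.472, 0.205] pointing down, gripper open.
Joint ranges: [-2.53, 2.53], [-0.77, 2.02], [0.04, 2.7], [-1, 4.14], [0.28, 2.66], [-3.11, 3.11]. Speed limits (rad/s): [2.57, 2.57, 3.14, 3.14, 3.14, 3.14].

INTERFACE

Orientations are given as [roll, pitch, yaw] about the fixed x, y, z axes, in that order (R = Rz(yaw) Ry(pitch) Rx(roll)).
In Python, from cell import robot, viewer gives the robot as it stands.
- The arm moves only by the tool step_arm, never from a script. Its argument "increments" is a list of rows, each an object with "delta_pos": the shift along the tool's x, y, z in cm, a list of three; "dr": the turn, a rotation vector about the tool's x, y, z in degrees, a list of three; "fingers": the closure, from -1 (fully open) to 1 (shut), so that 0 is half open. In form: [{"delta_pos": [tx, ty, tz], "dr": [wx, wy, wz], "fingers": fingers}, ...]. A call has exactly 5 rows; each row is the pose to reach, as a shift and turn from the pose commanded when the call began, along the tool's axes at that moment; what a row does not reach only later rows make up. A row lasts 1/8 s, in which the tool goes at most 62.5 mm and 10.7 degrees, less where a joint would pass 70% of its speed; a pose out of reach is approached as far as the arm can. A call with a gripper value outside its range is refused whole. The fingers move at their own pace and stop on an object; "newtons" is the grip in N (left out, the last holds). Time passes only in rows, so rows that repeat a pose let the fingers close, or fill a call up. It gives the time, the measured TCP pose, the force, the opening and the grip force at its end, in the units of the state.
- robot.observe(): the state, without advancing time (a new reading comes with each control period).
- viewer.read_camera(name): name is "side" or "top"; returns the picture (400x640x3 uint8, red, green, blue); there is no depth.
- viewer.camera_params(name): a dict with "K" (3x3 intrinsics, pixels), "k1" (the pictures are not rectified: a ray, as slopes to the right and down, at radius r is drawn at 1 + k1 r^2 times it, then the intrinsics apply), "T" (4x4, takes a point from camera to world coordinates). Camera axes: x right, y down, z forward; pixel columns grow to the right and rows downward; lengths in m; the calibration is good to about 2 mm. A picture is of the moment at which its call begins. camera_params takes no time and is no camera call.
- robot.hand_in(): hands the job in; it is judged then, once.
The state is a dict: "time": time; "qpos": joint angles; "qvel": joint speeds; "joint_efforts": joint torques, N m; "tool_pos": TCP position; "tool_rot": TCP orientation; "contact_force": force on the tool from outside, world axes, zero at the start; "torque": the same for the moment, N m; "opening": finger opening in m; "grip_force": force on a finger pad.
Only numpy, scipy, OpenCV 4.12 (cv2) and the standard library are available. Lean on these libraries where they do the work, as an engineer would, in place of code of your own. Each camera call takes 0.05 s, during which the arm holds its last target. There are 200 camera calls.

TASK

Lift the nest plate straight up off its two pins and lay it flat on the bench top, off the fixture. Stand the tipped support blocks upright, button up, then hold the spacer gauge astride each block in turn, from the end stop outwards, and push the block with the gauge's rear leg along the scribed lane until the front leg just touches the stop or the block before it, so that every gap in the row is the same 24 mm. Leave the row square and in line, the gauge standing on its legs on the bench top off the fixture, and do not disturb the tin, the fitting or the meter.

Things in the scene. Friction and masses are not known exactly. Their poses are not given: they have to be found in the camera images.
- fixture: fixed aluminium base, 160 (x) x 520 (y) x 10 (z) mm, origin at the centre of its underside. The lane runs along its y axis, centred on x = 0, between scribed lines 38 mm apart. Grey end stop, 90 x 22 mm, 50 mm high above the base, at the +y end. Two pins of 8 mm diameter stand 24 mm up from its top at x = -52 and +52, y = 185 mm
- stop_face (a point): centre of the lower edge of the stop's face that looks along the lane (at y = 225 mm, z = 10 mm in the fixture's frame; same axes as the fixture). The row runs from it towards -y
- nest_plate: grey plastic plate 130 (x) x 60 (y) x 8 (z) mm, 0.2 kg, origin at the centre of its underside; starts flat on the fixture over the head of the lane, the pins through its two 10 mm holes at x = -52 and +52 mm. In its middle a black grip bar 44 (x) x 14 (y) mm, from 8 to 36 mm above the underside
- nest_grip (a point): centre of the nest plate's grip bar, 24 mm above its underside; same axes as the plate. The bench between the robot and the fixture's +y end is clear for laying the plate down
- gauge: loose steel staple-shaped spacer gauge, 0.35 kg; origin midway between the feet of its legs, z up; starts standing on the bench. Legs 40 (x) x 20 (y) mm, lowest 8 mm chamfered to 12 mm; opening between them 40 (y) x 76 (z) mm, goes over a standing block; 80 mm over both legs. Either leg may lead: with a block against the rear leg, the front leg's outer face is 24 mm ahead of the block
- gauge_grip (a point): centre of the gauge's black grip bar (44 (x) x 16 (y) mm, from the bridge's top, 86 mm above the feet, up to 118 mm), 104 mm above the feet; same axes as the gauge
- block_1_mid (a point): support block 36 (x) x 36 (y) x 60 (z) mm, about 0.4 kg: pale plastic post on a steel foot 20 mm high (its mass centre lies 15 mm above the underside, so that it rights itself from a small lean), with a dark round button (18 mm wide, 4 mm high) on top; starts standing; no. 1 in order from the stop, and in some starts absent. This point is its centre, 30 mm above its underside; its z axis points from foot to button
- block_2_mid (a point): support block 36 (x) x 36 (y) x 60 (z) mm, about 0.4 kg: pale plastic post on a steel foot 20 mm high (its mass centre lies 15 mm above the underside, so that it rights itself from a small lean), with a dark round button (18 mm wide, 4 mm high) on top; starts lying on its side across the lane, button towards the robot; no. 2 in order from the stop, and in some starts absent. This point is its centre, 30 mm above its underside; its z axis points from foot to button
- block_3_mid (a point): support block 36 (x) x 36 (y) x 60 (z) mm, about 0.4 kg: pale plastic post on a steel foot 20 mm high (its mass centre lies 15 mm above the underside, so that it rights itself from a small lean), with a dark round button (18 mm wide, 4 mm high) on top; starts standing; no. 3 in order from the stop, and in some starts absent. This point is its centre, 30 mm above its underside; its z axis points from foot to button
- block_4_mid (a point): support block 36 (x) x 36 (y) x 60 (z) mm, about 0.4 kg: pale plastic post on a steel foot 20 mm high (its mass centre lies 15 mm above the underside, so that it rights itself from a small lean), with a dark round button (18 mm wide, 4 mm high) on top; starts lying on its side across the lane, button away from the robot; no. 4 in order from the stop, and in some starts absent. This point is its centre, 30 mm above its underside; its z axis points from foot to button
- grease_tin: bystander: round tin with blue lid, 65 mm wide, 33 mm high, origin at the centre of its underside
- elbow_fitting: bystander: small elbow fitting, 22 x 42 x 36 mm, origin at the centre of its underside
- torque_tester: bystander: dark hand-held meter, 120 x 75 x 35 mm, origin at the centre of its underside
Mind the look-alikes: they are no part of the job. What is shaped like the part that bears block_4_mid but yellow is not meant.

How it is judged:
On the way, in this order (a step that is already met when the one before it is completed fails the run):
1. the nest plate is lifted level off the tips of its two pins (z of nest_plate in the frame of fixture above 0.036 m and angle between nest_plate's own z axis and vertical below 0.25 rad), for 0.1 s.
2. block_1 (if there) stands upright at one of the equally spaced places in the row (within 4.5 mm for each gap up to there), with the gauge astride it ((y of block_1_mid in the frame of stop_face between -0.0465 and -0.0375 m or y of block_1_mid in the frame of stop_face between -0.111 and -0.093 m or y of block_1_mid in the frame of stop_face between -0.1755 and -0.1485 m or y of block_1_mid in the frame of stop_face between -0.24 and -0.204 m) and angle between block_1_mid's own z axis and vertical below 0.12 rad and horizontal distance between gauge and block_1_mid below 0.015 m and z of gauge in the frame of block_1_mid below -0.002 m), for 0.1 s.
3. block_2 (if there) stands upright at one of the equally spaced places in the row (within 4.5 mm for each gap up to there), with the gauge astride it ((y of block_2_mid in the frame of stop_face between -0.0465 and -0.0375 m or y of block_2_mid in the frame of stop_face between -0.111 and -0.093 m or y of block_2_mid in the frame of stop_face between -0.1755 and -0.1485 m or y of block_2_mid in the frame of stop_face between -0.24 and -0.204 m) and angle between block_2_mid's own z axis and vertical below 0.12 rad and horizontal distance between gauge and block_2_mid below 0.015 m and z of gauge in the frame of block_2_mid below -0.002 m), for 0.1 s.
4. block_3 (if there) stands upright at one of the equally spaced places in the row (within 4.5 mm for each gap up to there), with the gauge astride it ((y of block_3_mid in the frame of stop_face between -0.0465 and -0.0375 m or y of block_3_mid in the frame of stop_face between -0.111 and -0.093 m or y of block_3_mid in the frame of stop_face between -0.1755 and -0.1485 m or y of block_3_mid in the frame of stop_face between -0.24 and -0.204 m) and angle between block_3_mid's own z axis and vertical below 0.12 rad and horizontal distance between gauge and block_3_mid below 0.015 m and z of gauge in the frame of block_3_mid below -0.002 m), for 0.1 s.
5. block_4 (if there) stands upright at one of the equally spaced places in the row (within 4.5 mm for each gap up to there), with the gauge astride it ((y of block_4_mid in the frame of stop_face between -0.0465 and -0.0375 m or y of block_4_mid in the frame of stop_face between -0.111 and -0.093 m or y of block_4_mid in the frame of stop_face between -0.1755 and -0.1485 m or y of block_4_mid in the frame of stop_face between -0.24 and -0.204 m) and angle between block_4_mid's own z axis and vertical below 0.12 rad and horizontal distance between gauge and block_4_mid below 0.015 m and z of gauge in the frame of block_4_mid below -0.002 m), for 0.1 s.
At the end, for the whole second after the job is handed in: Each block there is stands button up (0.08 rad) on the fixture, within 14 mm of the lane's centre line, square within 0.15 rad, 24 mm (within 3.5 mm) from the stop or block before it; nest plate flat and gauge upright on the bench top, off the fixture; all at rest ((y of block_1_mid in the frame of stop_face between -0.0455 and -0.0385 m or (y of block_1_mid in the frame of stop_face between -0.109 and -0.095 m and ((y of block_2_mid in the frame of stop_face between -0.0455 and -0.0385 m and horizontal distance between block_1_mid and block_2_mid between 0.0565 and 0.0635 m) or (y of block_3_mid in the frame of stop_face between -0.0455 and -0.0385 m and horizontal distance between block_1_mid and block_3_mid between 0.0565 and 0.0635 m) or (y of block_4_mid in the frame of stop_face between -0.0455 and -0.0385 m and horizontal distance between block_1_mid and block_4_mid between 0.0565 and 0.0635 m))) or (y of block_1_mid in the frame of stop_face between -0.1725 and -0.1515 m and ((y of block_2_mid in the frame of stop_face between -0.109 and -0.095 m and horizontal distance between block_1_mid and block_2_mid between 0.0565 and 0.0635 m) or (y of block_3_mid in the frame of stop_face between -0.109 and -0.095 m and horizontal distance between block_1_mid and block_3_mid between 0.0565 and 0.0635 m) or (y of block_4_mid in the frame of stop_face between -0.109 and -0.095 m and horizontal distance between block_1_mid and block_4_mid between 0.0565 and 0.0635 m))) or (y of block_1_mid in the frame of stop_face between -0.236 and -0.208 m and ((y of block_2_mid in the frame of stop_face between -0.1725 and -0.1515 m and horizontal distance between block_1_mid and block_2_mid between 0.0565 and 0.0635 m) or (y of block_3_mid in the frame of stop_face between -0.1725 and -0.1515 m and horizontal distance between block_1_mid and block_3_mid between 0.0565 and 0.0635 m) or (y of block_4_mid in the frame of stop_face between -0.1725 and -0.1515 m and horizontal distance between block_1_mid and block_4_mid between 0.0565 and 0.0635 m)))) and angle between each of block_1_mid, block_2_mid, block_3_mid, block_4_mid, nest_plate, gauge's own z axis and vertical below 0.08 rad and x of block_1_mid in the frame of fixture between -0.014 and 0.014 m and z of block_1_mid in the frame of fixture between 0.035 and 0.045 m and (angle between the y axis of block_1_mid and the x axis of fixture, either way round below 0.15 rad or angle between the y axis of block_1_mid and the y axis of fixture, either way round below 0.15 rad) and (y of block_2_mid in the frame of stop_face between -0.0455 and -0.0385 m or (y of block_2_mid in the frame of stop_face between -0.109 and -0.095 m and ((y of block_1_mid in the frame of stop_face between -0.0455 and -0.0385 m and horizontal distance between block_2_mid and block_1_mid between 0.0565 and 0.0635 m) or (y of block_3_mid in the frame of stop_face between -0.0455 and -0.0385 m and horizontal distance between block_2_mid and block_3_mid between 0.0565 and 0.0635 m) or (y of block_4_mid in the frame of stop_face between -0.0455 and -0.0385 m and horizontal distance between block_2_mid and block_4_mid between 0.0565 and 0.0635 m))) or (y of block_2_mid in the frame of stop_face between -0.1725 and -0.1515 m and ((y of block_1_mid in the frame of stop_face between -0.109 and -0.095 m and horizontal distance between block_2_mid and block_1_mid between 0.0565 and 0.0635 m) or (y of block_3_mid in the frame of stop_face between -0.109 and -0.095 m and horizontal distance between block_2_mid and block_3_mid between 0.0565 and 0.0635 m) or (y of block_4_mid in the frame of stop_face between -0.109 and -0.095 m and horizontal distance between block_2_mid and block_4_mid between 0.0565 and 0.0635 m))) or (y of block_2_mid in the frame of stop_face between -0.236 and -0.208 m and ((y of block_1_mid in the frame of stop_face between -0.1725 and -0.1515 m and horizontal distance between block_2_mid and block_1_mid between 0.0565 and 0.0635 m) or (y of block_3_mid in the frame of stop_face between -0.1725 and -0.1515 m and horizontal distance between block_2_mid and block_3_mid between 0.0565 and 0.0635 m) or (y of block_4_mid in the frame of stop_face between -0.1725 and -0.1515 m and horizontal distance between block_2_mid and block_4_mid between 0.0565 and 0.0635 m)))) and x of block_2_mid in the frame of fixture between -0.014 and 0.014 m and z of block_2_mid in the frame of fixture between 0.035 and 0.045 m and (angle between the y axis of block_2_mid and the x axis of fixture, either way round below 0.15 rad or angle between the y axis of block_2_mid and the y axis of fixture, either way round below 0.15 rad) and (y of block_3_mid in the frame of stop_face between -0.0455 and -0.0385 m or (y of block_3_mid in the frame of stop_face between -0.109 and -0.095 m and ((y of block_1_mid in the frame of stop_face between -0.0455 and -0.0385 m and horizontal distance between block_3_mid and block_1_mid between 0.0565 and 0.0635 m) or (y of block_2_mid in the frame of stop_face between -0.0455 and -0.0385 m and horizontal distance between block_3_mid and block_2_mid between 0.0565 and 0.0635 m) or (y of block_4_mid in the frame of stop_face between -0.0455 and -0.0385 m and horizontal distance between block_3_mid and block_4_mid between 0.0565 and 0.0635 m))) or (y of block_3_mid in the frame of stop_face between -0.1725 and -0.1515 m and ((y of block_1_mid in the frame of stop_face between -0.109 and -0.095 m and horizontal distance between block_3_mid and block_1_mid between 0.0565 and 0.0635 m) or (y of block_2_mid in the frame of stop_face between -0.109 and -0.095 m and horizontal distance between block_3_mid and block_2_mid between 0.0565 and 0.0635 m) or (y of block_4_mid in the frame of stop_face between -0.109 and -0.095 m and horizontal distance between block_3_mid and block_4_mid between 0.0565 and 0.0635 m))) or (y of block_3_mid in the frame of stop_face between -0.236 and -0.208 m and ((y of block_1_mid in the frame of stop_face between -0.1725 and -0.1515 m and horizontal distance between block_3_mid and block_1_mid between 0.0565 and 0.0635 m) or (y of block_2_mid in the frame of stop_face between -0.1725 and -0.1515 m and horizontal distance between block_3_mid and block_2_mid between 0.0565 and 0.0635 m) or (y of block_4_mid in the frame of stop_face between -0.1725 and -0.1515 m and horizontal distance between block_3_mid and block_4_mid between 0.0565 and 0.0635 m)))) and x of block_3_mid in the frame of fixture between -0.014 and 0.014 m and z of block_3_mid in the frame of fixture between 0.035 and 0.045 m and (angle between the y axis of block_3_mid and the x axis of fixture, either way round below 0.15 rad or angle between the y axis of block_3_mid and the y axis of fixture, either way round below 0.15 rad) and (y of block_4_mid in the frame of stop_face between -0.0455 and -0.0385 m or (y of block_4_mid in the frame of stop_face between -0.109 and -0.095 m and ((y of block_1_mid in the frame of stop_face between -0.0455 and -0.0385 m and horizontal distance between block_4_mid and block_1_mid between 0.0565 and 0.0635 m) or (y of block_2_mid in the frame of stop_face between -0.0455 and -0.0385 m and horizontal distance between block_4_mid and block_2_mid between 0.0565 and 0.0635 m) or (y of block_3_mid in the frame of stop_face between -0.0455 and -0.0385 m and horizontal distance between block_4_mid and block_3_mid between 0.0565 and 0.0635 m))) or (y of block_4_mid in the frame of stop_face between -0.1725 and -0.1515 m and ((y of block_1_mid in the frame of stop_face between -0.109 and -0.095 m and horizontal distance between block_4_mid and block_1_mid between 0.0565 and 0.0635 m) or (y of block_2_mid in the frame of stop_face between -0.109 and -0.095 m and horizontal distance between block_4_mid and block_2_mid between 0.0565 and 0.0635 m) or (y of block_3_mid in the frame of stop_face between -0.109 and -0.095 m and horizontal distance between block_4_mid and block_3_mid between 0.0565 and 0.0635 m))) or (y of block_4_mid in the frame of stop_face between -0.236 and -0.208 m and ((y of block_1_mid in the frame of stop_face between -0.1725 and -0.1515 m and horizontal distance between block_4_mid and block_1_mid between 0.0565 and 0.0635 m) or (y of block_2_mid in the frame of stop_face between -0.1725 and -0.1515 m and horizontal distance between block_4_mid and block_2_mid between 0.0565 and 0.0635 m) or (y of block_3_mid in the frame of stop_face between -0.1725 and -0.1515 m and horizontal distance between block_4_mid and block_3_mid between 0.0565 and 0.0635 m)))) and x of block_4_mid in the frame of fixture between -0.014 and 0.014 m and z of block_4_mid in the frame of fixture between 0.035 and 0.045 m and (angle between the y axis of block_4_mid and the x axis of fixture, either way round below 0.15 rad or angle between the y axis of block_4_mid and the y axis of fixture, either way round below 0.15 rad) and height (world z) of nest_plate between -0.005 and 0.005 m and linear speed of each of nest_plate, gauge below 0.02 m/s and height (world z) of gauge between -0.005 and 0.005 m); the robot touches nothing.
It fails at once if the grease tin is moved more than 25 mm (distance of grease_tin from where it was at the start of the episode above 0.025 m).
It fails at once if the elbow fitting is moved more than 25 mm (distance of elbow_fitting from where it was at the start of the episode above 0.025 m).
It fails at once if the torque tester is moved more than 25 mm (distance of torque_tester from where it was at the start of the episode above 0.025 m).
Of block_1, block_2, block_3, block_4 only 3 to 4 are there at a start; the rules pass over those that are not, and their reading is None.
At some moment in a run one of block_1, block_2, block_3, block_4 may be knocked a few centimetres aside while the robot is not near it.
Once in a run the grip may slacken for a moment while it holds something.
It also fails if it takes over 210 s, if anything falls off the work surface, if the arm or the gripper's body presses on something with over 40 N, if the wrist force passes 120 N, or if a joint passes its speed limit or range.

## Working session

There is one attempt and no reset: what is moved stays moved. The work goes in short steps, Python scripts to look and compute and a tool call to move; the robot and the scene stay as the last step left them, time stands still between calls to the robot, and variables do not carry over. Pictures are saved under pics/ and viewed, at most 14 in all, crops included, and the job is handed in when it is done.

Besides the shell and the picture viewer there is one more tool, called after ">>>" as a command line: name --argument value ..., lists and objects as JSON in quotes. step_arm: Moves the arm, as the interface text tells. Its arguments: {"type":"object","properties":{"increments":{"type":"array"},"newtons":{"type":"number"}},"required":["increments"]}

```bash
mkdir -p pics; ls
python3 - <<'E'
from cell import robot, viewer
import cv2, numpy as np
for n in("top","side"):
    im=viewer.read_camera(n); cv2.imwrite(f"pics/{n}0.png",im[:,:,::-1])
    p=viewer.camera_params(n); print(n,p["K"],p["k1"],np.round(p["T"],4))
print(robot.observe())
E
```

```text
pics
top [[466.20096103   0.         327.7625561 ]
 [  0.         466.20096103 204.69072048]
 [  0.           0.           1.        ]] -0.015019377971648635 [[ 0.0034 -0.9871  0.16    0.2634]
 [-0.9999 -0.0049 -0.0088  0.0156]
 [ 0.0095 -0.16   -0.9871  1.6612]
 [ 0.      0.      0.      1.    ]]
side [[450.81062081   0.         322.0369917 ]
 [  0.         450.81062081 205.01854233]
 [  0.           0.           1.        ]] 0.03225640160333832 [[-0.6757  0.3766 -0.6337  1.4485]
 [ 0.7372  0.3356 -0.5865  0.8835]
 [-0.0082 -0.8634 -0.5044  0.8301]
 [ 0.      0.      0.      1.    ]]
{'time': 0.1, 'qpos': array([ 9.73010918e-01,  3.42678551e-01,  1.52492198e+00, -2.89749865e-05,
        1.27540199e+00, -1.45995652e-01]), 'qvel': array([ 0.00103567, -0.00089517, -0.0008515 ,  0.00088982,  0.00048393,
       -0.00120016]), 'joint_efforts': array([ 1.40218217e-03, -4.32005024e+01, -2.44695890e+01,  7.19139981e-02,
        5.26250002e-02, -3.82908433e-05]), 'tool_pos': array([0.22896414, 0.47200145, 0.20470108]), 'tool_rot': array([-3.14019376e+00, -1.77689816e-04,  2.68981123e+00]), 'contact_force': array([ 0.98167164, -0.32579623, -0.09752036]), 'torque': array([-0.01624342, -0.02068016,  0.05187563]), 'grip_force': 0.0, 'opening': 0.09165774045401327}
```

View pics/top0.png

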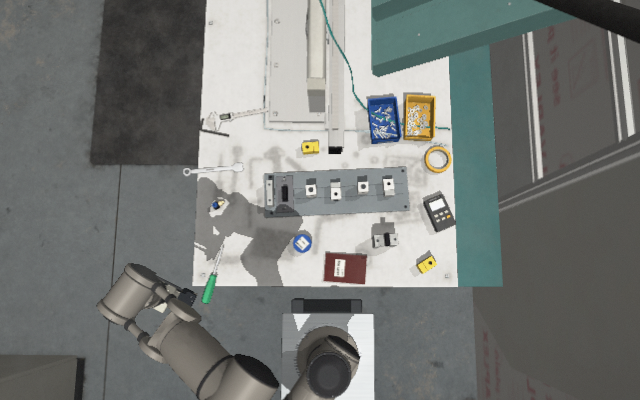

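View pics/side0.png

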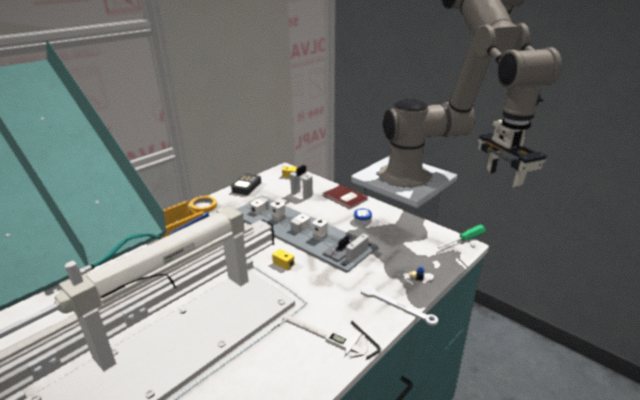

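The top view shows the fixture at (265–408, 165–215) with its stop at the left end, the nest plate at (285,190), four pale blocks at about (311,190), (336,190), (363,187) and (389,185), and the gauge at (385,240). The yellow blocks at (310,147) and (427,263) are look-alikes. The tin is at (302,242), the meter at (438,211) and the elbow at about (216,205). Next is one enlarged crop to confirm.

```bash
cat > h.py <<'E'
from cell import robot, viewer
import cv2, numpy as np
def snap(n):
    return viewer.read_camera(n), viewer.camera_params(n)
def ray(p,uv):
    K,T=p["K"],p["T"]; d=np.array([(uv[0]-K[0,2])/K[0,0],(uv[1]-K[1,2])/K[1,1]])
    s=d.copy()
    for _ in range(10): s=d/(1+p["k1"]*(s@s))
    return T[:3,3],T[:3,:3]@np.array([s[0],s[1],1])
def onz(p,uv,z):
    o,d=ray(p,uv); return o+d*(z-o[2])/d[2]
def proj(p,X):
    T=p["T"]; c=T[:3,:3].T@(np.array(X)-T[:3,3]); s=c[:2]/c[2]; s=s*(1+p["k1"]*(s@s))
    return np.array([s[0]*p["K"][0,0]+p["K"][0,2],s[1]*p["K"][1,1]+p["K"][1,2]])
def blobs(mask,off=(0,0),amin=4):
    n,l,st,c=cv2.connectedComponentsWithStats(mask.astype(np.uint8),connectivity=8)
    return [(c[i]+np.array(off),st[i,4],st[i,:4]) for i in range(1,n) if st[i,4]>=amin]
E
python3 - <<'E'
import cv2,numpy as np
t=cv2.imread("pics/top0.png"); s=cv2.imread("pics/side0.png")
a=cv2.resize(t[160:260,255:415],(800,500),interpolation=cv2.INTER_CUBIC)
cv2.imwrite("pics/crop_top.png",a)
cv2.imwrite("pics/crop_side.png",cv2.resize(s[160:275,220:390],(800,541),interpolation=cv2.INTER_CUBIC))
E
```

```text
(no output)
```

View pics/crop_top.png

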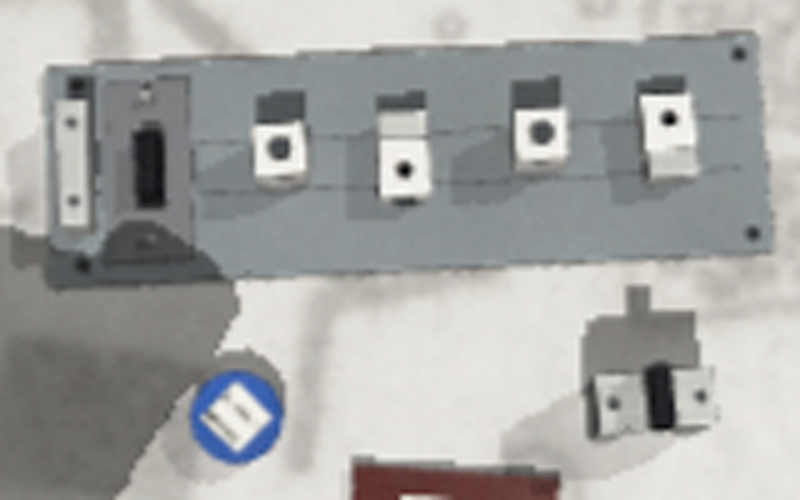

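View pics/crop_side.png

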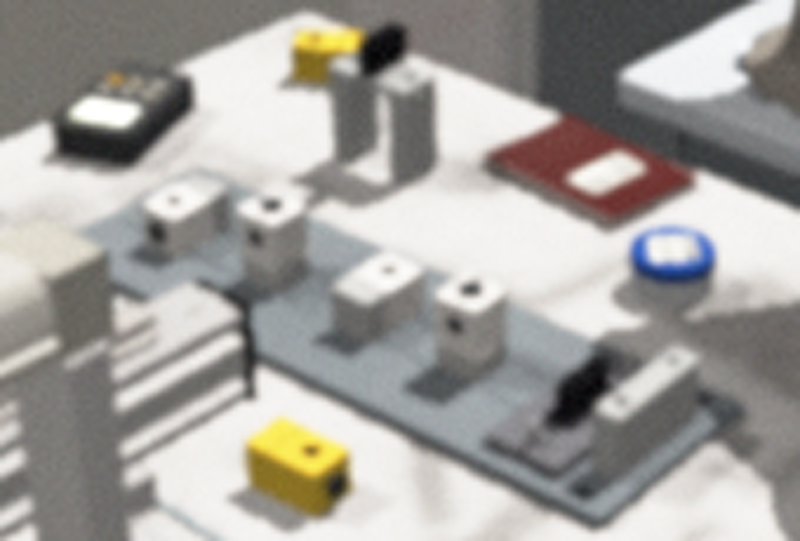

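Confirmed. Blocks 1 and 3 stand, block 2 lies with its foot away from the robot, and block 4 lies with its foot towards the robot. The gauge stands with its legs spread along y. All four blocks are pale; the yellow one is excluded. Next I measure.

```bash
cat > m0.py <<'E'
from h import *
t=cv2.imread("pics/top0.png"); p=viewer.camera_params("top"); s=cv2.imread("pics/side0.png"); ps=viewer.camera_params("side")
c=lambda x,y:((x+.5)/5-.5+255,(y+.5)/5-.5+160)
C=[onz(p,c(*q),.01)[:2] for q in((47,68),(757,32),(775,251),(46,288))]
print("corners +y far,-y far,-y near,+y near",np.round(C,4)); print("sides",[round(np.linalg.norm(C[i]-C[(i+1)%4]),4) for i in range(4)])
ce=sum(C)/4; ex=(C[0]+C[1]-C[2]-C[3]); ey=(C[0]+C[3]-C[1]-C[2])
yaw=np.arctan2(ey[1],ey[0])-np.pi/2; print("centre",ce,"yaw",np.degrees(yaw),"from x",np.degrees(np.arctan2(ex[1],ex[0])))
def fx(w): 
    d=np.array(w[:2])-ce; return np.array([np.cos(yaw)*d[0]+np.sin(yaw)*d[1],-np.sin(yaw)*d[0]+np.cos(yaw)*d[1]])
hsv=cv2.cvtColor(t,cv2.COLOR_BGR2HSV)
def dark(x0,y0,x1,y1,th,z,name):
    r=t[y0:y1,x0:x1].max(2); m=r<th
    for q,a,b in blobs(m,(x0,y0),3):
        w=onz(p,q,z); print(name,q.round(2),a,b,"w",w[:2].round(4),"fix",fx(w).round(4))
dark(305,184,317,196,90,.074,"b1"); dark(357,181,369,194,90,.074,"b3")
dark(332,190,341,197,70,.046,"hole2"); dark(386,180,393,187,70,.046,"hole4")
dark(279,182,292,205,60,.046,"nestbar")
dark(380,230,393,250,60,.118,"gaugebar")
# white tops
for nm,(x0,y0,x1,y1),z in(("w1",(303,180,320,200),.07),("w3",(355,177,372,197),.07),("w2",(328,182,345,204),.046),("w4",(380,174,400,200),.046),("g",(368,230,402,252),.086),("stop",(262,175,276,210),.06)):
    m=(t[y0:y1,x0:x1].min(2)>165).astype(np.uint8); q=max(blobs(m,(x0,y0)),key=lambda k:k[1])
    cs=cv2.findContours(m,cv2.RETR_EXTERNAL,cv2.CHAIN_APPROX_NONE)[0]; k=max(cs,key=cv2.contourArea)
    r=cv2.minAreaRect(k); w=onz(p,np.array(r[0])+(x0,y0),z); print(nm,np.round(r[0],2)+(x0,y0),np.round(r[1],1)+1,round(r[2],1),"w",w[:2].round(4),"fix",fx(w).round(4))
tb=blobs((hsv[:,:,0]>100)&(hsv[:,:,0]<125)&(hsv[:,:,1]>150)&(hsv[:,:,2]>80),amin=30)
for q in tb: print("blue",q[0].round(1),q[1],onz(p,q[0],.033).round(3))
print("tester",onz(p,(438,211),.035).round(3))
E
python3 m0.py
```

```text
corners +y far,-y far,-y near,+y near [[ 0.6456  0.2323]
 [ 0.6754 -0.2839]
 [ 0.514  -0.293 ]
 [ 0.4848  0.2289]]
sides [np.float64(0.5171), np.float64(0.1617), np.float64(0.5228), np.float64(0.1609)]
centre [ 0.57993646 -0.02893036] yaw 3.256042206635332 from x 2.2224028782196332
b1 [308.5 184. ] 4 [2 0 4 1] w [0.5932 0.0685] fix [0.0188 0.0965]
b1 [310.82 189.18] 11 [4 4 4 4] w [0.5749 0.0603] fix [0.0001 0.0894]
b3 [363. 186.] 9 [5 4 3 3] w [ 0.5871 -0.1208] fix [ 0.002  -0.0922]
hole2 [335.5 193.5] 4 [3 3 2 2] w [ 0.5654 -0.026 ] fix [-0.0144  0.0037]
hole4 [388.5 183.5] 4 [2 3 2 2] w [ 0.6024 -0.2137] fix [ 0.0119 -0.1858]
nestbar [284.56 193.01] 86 [ 3  4  6 15] w [0.5662 0.1534] fix [-0.0034  0.1828]
gaugebar [386.61 239.15] 59 [ 4  3  6 13] w [ 0.3987 -0.194 ] fix [-0.1903 -0.1545]
w1 [310.4  189.57] [11.3 11.2] 83.7 w [0.5743 0.0619] fix [-0.0004  0.091 ]
w3 [363. 186.] [11. 11.] 0.0 w [ 0.588  -0.1212] fix [ 0.0028 -0.0926]
w2 [335.22 190.48] [17.2 11. ] 83.7 w [ 0.5762 -0.025 ] fix [-0.0035  0.0041]
w4 [388.88 186.46] [17.1 11.5] 83.7 w [ 0.5917 -0.2149] fix [ 0.0012 -0.1863]
g [384.5 240.5] [22. 34.] 90.0 w [ 0.3969 -0.1911] fix [-0.1919 -0.1515]
stop [268.5 192. ] [25.  6.] 90.0 w [0.5669 0.2083] fix [0.0004 0.2376]
blue [381.3 116. ] 542 [ 0.857 -0.194  0.033]
blue [390.8 130.9] 33 [ 0.801 -0.227  0.033]
blue [302.1 242.9] 94 [0.392 0.09  0.033]
tester [ 0.506 -0.389  0.035]
```

>>> step_arm --increments '[{"delta_pos": [-6,-1.8,0.7],"dr": [0,0,-8],"fingers": 0.37},{"delta_pos": [-12,-3.6,1.4],"dr": [0,0,-16],"fingers": 0.37},{"delta_pos": [-18,-5.4,2.1],"dr": [0,0,-24],"fingers": 0.37},{"delta_pos": [-24,-7.2,2.8],"dr": [0,0,-29.1],"fingers": 0.37},{"delta_pos": [-30,-9.0,3.5],"dr": [0,0,-29.1],"fingers": 0.37}]'

```text
time: 0.72
tool_pos: [0.459, 0.2606, 0.1702]
tool_rot: [3.141, -0.0, -3.084]
contact_force: [-0.2, 1.3, 1.1]
opening: 0.0466
grip_force: 0.0
```

```bash
cat > d.py <<'E'
# usage: d.py fx fy z [yawoff_deg] [pitchback_deg]: tool delta (cm, rotvec deg) from present TCP to a fixture-frame target
import sys; from h import *; from scipy.spatial.transform import Rotation as R
CE=np.array([.580,-.0285]); YAW=np.radians(3.2)
def tofix(w):
    d=np.array(w[:2])-CE; c,s=np.cos(YAW),np.sin(YAW); return np.array([c*d[0]+s*d[1],-s*d[0]+c*d[1]])
def toworld(f):
    c,s=np.cos(YAW),np.sin(YAW); return CE+np.array([c*f[0]-s*f[1],s*f[0]+c*f[1]])
def delta(f,z,yo=0,tilt=0):
    o=robot.observe(); Rn=R.from_euler("xyz",o["tool_rot"])
    # tilt>0: fingers point away from robot (+x)
    Rt=R.from_euler("z",YAW+np.radians(yo))*R.from_euler("y",-np.radians(tilt))*R.from_euler("z",np.pi)*R.from_euler("x",np.pi)
    w=np.r_[toworld(f),z]; dp=Rn.inv().apply(w-o["tool_pos"]); dr=(Rn.inv()*Rt).as_rotvec(degrees=True)
    return dp*100,dr
def state():
    o=robot.observe(); R0=R.from_euler("xyz",o["tool_rot"]); z=R0.as_matrix()[:,2]; y=R0.as_matrix()[:,1]
    print("t",round(o["time"],2),"fix mm",(tofix(o["tool_pos"])*1000).round(1),"z",round(o["tool_pos"][2]*1000,1),"toolz",z.round(3),"yaw-off",round(np.degrees(np.arctan2(-y[0],y[1]))-3.2,2),"F",o["contact_force"].round(1),"open",round(o["opening"]*1000,1),"grip",round(o["grip_force"],1),"q",o["qpos"].round(2))
if __name__=="__main__":
    a=[float(x) for x in sys.argv[1:]]; state()
    if a: print("delta",*[v.round(2) for v in delta(a[:2],*a[2:])])
E
python3 d.py 0 .185 .12
```

```text
t 0.72 fix mm [-104.7  295.4] z 170.2 toolz [-0.  0. -1.] yaw-off 0.07 F [-0.2  1.3  1.1] open 46.6 grip 0.0 q [ 0.37  0.38  1.57  0.    1.19 -1.26]
delta [-10.46 -11.06   5.02] [ 0.01 -0.02  0.07]
```

>>> step_arm --increments '[{"delta_pos": [-4,-4.2,1.5],"dr": [0,0,0],"fingers": 0.37},{"delta_pos": [-8,-8.4,3],"dr": [0,0,0],"fingers": 0.37},{"delta_pos": [-10.4,-11.0,5],"dr": [0,0,0],"fingers": 0.37},{"delta_pos": [-10.4,-11.0,8],"dr": [0,0,0],"fingers": 0.37},{"delta_pos": [-10.4,-11.0,10],"dr": [0,0,0],"fingers": 0.37}]'

```text
time: 1.35
tool_pos: [0.5673, 0.1574, 0.0686]
tool_rot: [-3.141, -0.003, -3.087]
contact_force: [0.5, -0.5, 0.1]
opening: 0.0289
grip_force: 0.0
```

Run:
```python
from d import *
state(); print(delta((0,.185),.0215))
im,_=snap("side"); 
cv2.imwrite("pics/n1.png",cv2.resize(im[150:300,260:420],(800,750),interpolation=cv2.INTER_CUBIC)[:600,:,::-1])
```

```text
t 1.35 fix mm [ -2.3 186.3] z 68.6 toolz [-0.003 -0.    -1.   ] yaw-off -0.06 F [ 0.5 -0.5  0.1] open 28.9 grip 0.0 q [ 0.14  0.59  1.52  0.    1.03 -1.49]
(array([-0.24693735, -0.12820263,  4.70531307]), array([-0.00602272, -0.15218993, -0.06307867]))
```

View pics/n1.png

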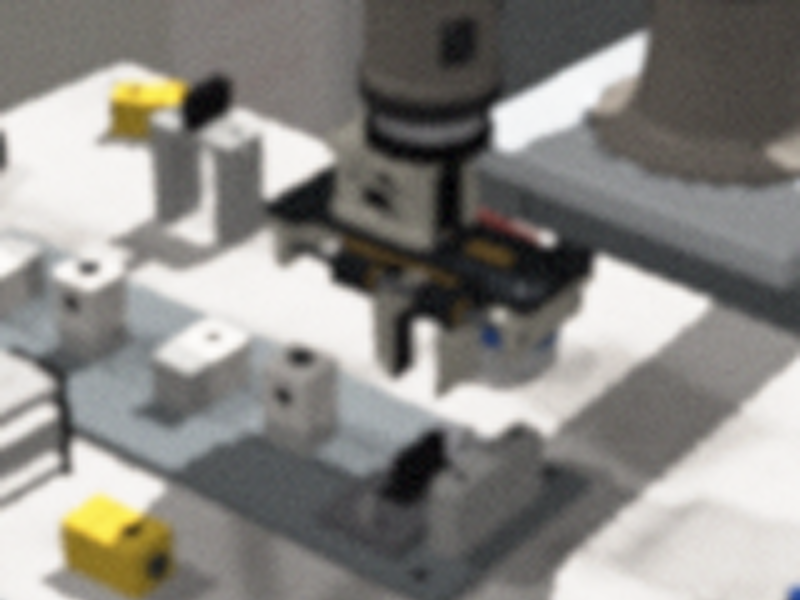

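Run:
```python
from d import *
ps=viewer.camera_params("side"); o=robot.observe()
f=lambda X:((proj(ps,X)-(260,150)+.5)*5).round(0)
print("tcp",o["tool_pos"],f(o["tool_pos"]))
for x in (-.022,.022):
  for y in(.178,.192): print(x,y,f(np.r_[toworld((x,y)),.046]))
print("stop top corners",[f(np.r_[toworld(q),.06]) for q in((-.045,.225),(.045,.225),(.045,.247),(-.045,.247))])
for n,b in(("b1",(0,.09)),("b3",(.0025,-.092))): print(n,f(np.r_[toworld(b),.074]))
```

```text
tcp [0.56571233 0.15740552 0.0662461 ] [424. 415.]
-0.022 0.178 [430. 424.]
-0.022 0.192 [448. 432.]
0.022 0.178 [386. 456.]
0.022 0.192 [405. 465.]
stop top corners [array([514., 416.]), array([426., 483.]), array([457., 497.]), array([544., 429.])]
b1 [297. 354.]
b3 [ 87. 265.]
```

Run:
```python
from d import *
im,ps=snap("side"); o=robot.observe(); f=lambda X:proj(ps,X).round(1)
a=cv2.imread("pics/side0.png")[130:210,470:570]
w=[.22896,.472,.2047]; print("t0 tcp",(proj(ps,w)-(470,130)+.5)*4, "20mm up",(proj(ps,np.add(w,[0,0,.02]))-(470,130)+.5)*4)
b=im[190:270,300:400][:,:,::-1]; w=o["tool_pos"]; print(w,"now tcp",(proj(ps,w)-(300,190)+.5)*4+[400,0])
cv2.imwrite("pics/cmp.png",cv2.resize(np.hstack([a,b]),None,fx=4,fy=4,interpolation=cv2.INTER_CUBIC))
```

```text
t0 tcp [126.88029733 223.76577795] 20mm up [132.21858332 199.43559212]
[0.56593862 0.15767172 0.06781654] now tcp [579.08168329 170.29409518]
```

View pics/cmp.png

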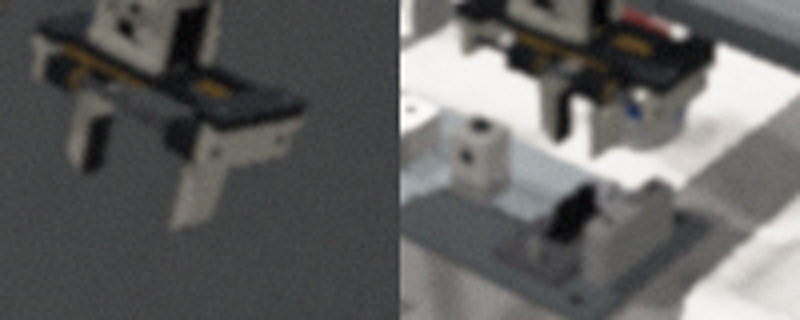

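The fingertips look about 18 mm above the stated TCP, so nominal grasp depths should be feasible. I'll descend in small steps and watch the force.

>>> step_arm --increments '[{"delta_pos": [-0.25,-0.1,1.5],"dr": [0,-0.15,0],"fingers": 0.37},{"delta_pos": [-0.25,-0.1,3],"dr": [0,-0.15,0],"fingers": 0.37},{"delta_pos": [-0.25,-0.1,4],"dr": [0,-0.15,0],"fingers": 0.37},{"delta_pos": [-0.25,-0.1,4.4],"dr": [0,-0.15,0],"fingers": 0.37},{"delta_pos": [-0.25,-0.1,4.6],"dr": [0,-0.15,0],"fingers": 0.37}]'

```text
time: 2.08
tool_pos: [0.5705, 0.1574, 0.0246]
tool_rot: [3.141, 0.003, -3.085]
contact_force: [-0.3, 0.3, -0.2]
opening: 0.0287
grip_force: 0.0
```

>>> step_arm --increments '[{"delta_pos": [0,0,0.1],"dr": [0,0,0],"fingers": 0.37},{"delta_pos": [0,0,0.2],"dr": [0,0,0],"fingers": 0.37},{"delta_pos": [0,0,0.3],"dr": [0,0,0],"fingers": 0.37},{"delta_pos": [0,0,0.4],"dr": [0,0,0],"fingers": 0.37},{"delta_pos": [0,0,0.4],"dr": [0,0,0],"fingers": 0.37}]'

```text
time: 2.7
tool_pos: [0.5704, 0.1574, 0.0206]
tool_rot: [3.141, 0.003, -3.085]
contact_force: [0.6, 0.0, -0.6]
opening: 0.0288
grip_force: 0.0
```

```bash
python3 d.py 0 .185 .015
```

```text
t 2.7 fix mm [  0.8 186.1] z 20.6 toolz [ 0.003  0.    -1.   ] yaw-off 0.01 F [ 0.6  0.  -0.6] open 28.8 grip 0.0 q [ 0.14  0.66  1.55 -0.    0.93 -1.49]
delta [ 0.08 -0.11  0.56] [0.01 0.15 0.01]
```

>>> step_arm --increments '[{"delta_pos": [0.05,-0.1,0.2],"dr": [0,0.15,0],"fingers": 0.37},{"delta_pos": [0.05,-0.1,0.4],"dr": [0,0.15,0],"fingers": 0.37},{"delta_pos": [0.05,-0.1,0.45],"dr": [0,0.15,0],"fingers": 0.37},{"delta_pos": [0.05,-0.1,0.45],"dr": [0,0.15,0],"fingers": 1},{"delta_pos": [0.05,-0.1,0.45],"dr": [0,0.15,0],"fingers": 1}]' --newtons 40

```text
time: 3.32
tool_pos: [0.5701, 0.1563, 0.0162]
tool_rot: [-3.142, 0.0, -3.086]
contact_force: [0.2, -0.1, -0.6]
opening: 0.0135
grip_force: 34.9
```

>>> step_arm --increments '[{"delta_pos": [0,0,0],"dr": [0,0,0],"fingers": 1},{"delta_pos": [0,0,0],"dr": [0,0,0],"fingers": 1},{"delta_pos": [0,0,-0.3],"dr": [0,0,0],"fingers": 1},{"delta_pos": [0,0,-0.6],"dr": [0,0,0],"fingers": 1},{"delta_pos": [0,0,-1],"dr": [0,0,0],"fingers": 1}]'

```text
time: 3.95
tool_pos: [0.5699, 0.1563, 0.0263]
tool_rot: [3.142, -0.0, -3.086]
contact_force: [-0.3, -0.2, -2.1]
opening: 0.0133
grip_force: 40.0
```

```bash
python3 d.py 0 .185 .015
```

```text
t 3.95 fix mm [  0.2 185.1] z 26.3 toolz [-0.  0. -1.] yaw-off 0.01 F [-0.3 -0.2 -2.1] open 13.3 grip 40.0 q [ 0.14  0.65  1.55  0.    0.94 -1.49]
delta [ 0.02 -0.01  1.13] [ 0.   -0.01  0.01]
```

>>> step_arm --increments '[{"delta_pos": [0,0,-1.2],"dr": [0,0,0],"fingers": 1},{"delta_pos": [0,0,-2.4],"dr": [0,0,0],"fingers": 1},{"delta_pos": [0,0,-3.8],"dr": [0,0,0],"fingers": 1},{"delta_pos": [0,0,-5.4],"dr": [0,0,0],"fingers": 1},{"delta_pos": [0,0,-7],"dr": [0,0,0],"fingers": 1}]'

```text
time: 4.58
tool_pos: [0.5701, 0.1563, 0.0975]
tool_rot: [3.141, 0.001, -3.086]
contact_force: [-0.1, 0.4, -1.6]
opening: 0.0135
grip_force: 40.0
```

>>> step_arm --increments '[{"delta_pos": [3.5,1.3,0],"dr": [0,0,0],"fingers": 1},{"delta_pos": [7,2.7,0],"dr": [0,0,0],"fingers": 1},{"delta_pos": [11,4.2,0],"dr": [0,0,0],"fingers": 1},{"delta_pos": [15,5.7,0],"dr": [0,0,0],"fingers": 1},{"delta_pos": [16.5,6.5,1],"dr": [0,0,0],"fingers": 1}]'

```text
time: 5.2
tool_pos: [0.4, 0.2126, 0.0873]
tool_rot: [3.141, 0.001, -3.084]
contact_force: [0.8, -0.3, -1.3]
opening: 0.0136
grip_force: 40.0
```

>>> step_arm --increments '[{"delta_pos": [0,0,2],"dr": [0,0,0],"fingers": 1},{"delta_pos": [0,0,4],"dr": [0,0,0],"fingers": 1},{"delta_pos": [0,0,6],"dr": [0,0,0],"fingers": 1},{"delta_pos": [0,0,6.7],"dr": [0,0,0],"fingers": 1},{"delta_pos": [0,0,7],"dr": [0,0,0],"fingers": 1}]'

```text
time: 5.82
tool_pos: [0.4019, 0.2121, 0.0164]
tool_rot: [3.141, 0.0, -3.086]
contact_force: [0.1, 0.2, -1.5]
opening: 0.0134
grip_force: 40.0
```

```bash
python3 d.py -.165 .25 .007
```

```text
t 5.83 fix mm [-164.4  250.1] z 16.4 toolz [ 0.  0. -1.] yaw-off 0.01 F [ 0.1  0.2 -1.5] open 13.4 grip 40.0 q [ 0.32  0.48  1.94  0.    0.72 -1.31]
delta [ 0.06 -0.01  0.94] [0.01 0.02 0.01]
```

>>> step_arm --increments '[{"delta_pos": [0,0,0.4],"dr": [0,0,0],"fingers": 1},{"delta_pos": [0,0,0.8],"dr": [0,0,0],"fingers": 1},{"delta_pos": [0,0,1.0],"dr": [0,0,0],"fingers": 1},{"delta_pos": [0,0,1.0],"dr": [0,0,0],"fingers": 1},{"delta_pos": [0,0,1.0],"dr": [0,0,0],"fingers": 0.5}]'

```text
time: 6.45
tool_pos: [0.4018, 0.212, 0.0063]
tool_rot: [3.141, 0.001, -3.086]
contact_force: [-0.1, 0.9, -0.3]
opening: 0.0194
grip_force: 0.0
```

>>> step_arm --increments '[{"delta_pos": [0,0,0],"dr": [0,0,0],"fingers": 0.3},{"delta_pos": [0,0,0],"dr": [0,0,0],"fingers": 0.3},{"delta_pos": [0,0,-1],"dr": [0,0,0],"fingers": 0.3},{"delta_pos": [0,0,-6],"dr": [0,0,0],"fingers": 0},{"delta_pos": [0,0,-12],"dr": [0,0,0],"fingers": -0.4}]'

```text
time: 7.08
tool_pos: [0.4009, 0.2117, 0.1275]
tool_rot: [-3.141, -0.002, -3.086]
contact_force: [1.6, 0.1, -0.2]
opening: 0.0477
grip_force: 0.0
```

```bash
python3 d.py 0 .004 .12 0 30
```

```text
t 7.08 fix mm [-165.5  249.8] z 127.5 toolz [-0.002 -0.001 -1.   ] yaw-off 0.01 F [ 1.6  0.1 -0.2] open 47.7 grip 0.0 q [ 0.32  0.3   1.83  0.    1.02 -1.31]
delta [-16.54 -24.59   0.72] [-2.000e-02 -3.011e+01  2.000e-02]
```

>>> step_arm --increments '[{"delta_pos": [-2,-4,0],"dr": [0,0,0],"fingers": -0.4},{"delta_pos": [-5,-9,0],"dr": [5,0,0],"fingers": -0.4},{"delta_pos": [-8,-14,0],"dr": [15,0,0],"fingers": -0.4},{"delta_pos": [-11,-19,0],"dr": [20,0,0],"fingers": -0.4},{"delta_pos": [-14,-24,0],"dr": [20,0,0],"fingers": -0.4}]'

```text
time: 7.7
tool_pos: [0.5557, -0.0198, 0.1262]
tool_rot: [-2.792, -0.0, -3.083]
contact_force: [0.5, 1.0, -0.9]
opening: 0.0644
grip_force: 0.0
```

```bash
sed -i 's/^if __name__/def gdelta(f,z,yo=0,tilt=0):\n    "same, but for the grasp point"\n    t=np.radians(tilt); c=np.radians(yo); k=.019*np.sin(t)\n    return delta((f[0]+k*np.cos(c),f[1]+k*np.sin(c)),z-.019*np.cos(t),yo,tilt)\n&/' d.py
python3 - <<'E'
from d import *
state(); t,p=snap("top"); cv2.imwrite("pics/top1.png",t[:,:,::-1])
print("grip b2, yaw 180 off:",gdelta((-.0135,.004),.026,180,0))
print("grip b2, yaw 0:",gdelta((-.0135,.004),.026,0,0))
E
```

```text
t 7.7 fix mm [-23.8  10.1] z 126.2 toolz [ 0.02  -0.342 -0.939] yaw-off 0.18 F [ 0.5  1.  -0.9] open 64.4 grip 0.0 q [ 0.04  0.5   1.57 -0.4   1.1  -1.41]
grip b2, yaw 180 off: (array([-0.67059392,  4.19194913, 11.24301408]), array([  0.24902433,  31.54697135, 177.14364165]))
grip b2, yaw 0: (array([-0.67059392,  4.19194913, 11.24301408]), array([-20.19552216,   0.15941868,  -0.06941876]))
```

Run:
```python
from d import *
print("above b2",gdelta((-.0135,.004),.10,0,20))
```

```text
above b2 (array([-1.3424954 ,  1.59883103,  4.19208863]), array([-19.99968296, -19.63226119,   3.45564367]))
```

>>> step_arm --increments '[{"delta_pos": [-0.4,0.5,1.2],"dr": [-6,-6,1],"fingers": -0.4},{"delta_pos": [-0.8,1,2.4],"dr": [-12,-12,2],"fingers": -0.4},{"delta_pos": [-1.3,1.6,4.2],"dr": [-20,-19.6,3.5],"fingers": -0.4},{"delta_pos": [-1.3,1.6,4.2],"dr": [-20,-19.6,3.5],"fingers": -0.4},{"delta_pos": [-1.3,1.6,4.2],"dr": [-20,-19.6,3.5],"fingers": -0.4}]'

```text
time: 8.38
tool_pos: [0.567, -0.0191, 0.0814]
tool_rot: [3.137, 0.345, -3.089]
contact_force: [-0.4, 0.1, 0.9]
opening: 0.0643
grip_force: 0.0
```

Run:
```python
from d import *
state(); print("grip b2",gdelta((-.0135,.004),.026,0,20))
```

```text
t 8.38 fix mm [-12.4  10.1] z 81.4 toolz [ 0.337  0.022 -0.941] yaw-off -0.12 F [-0.4  0.1  0.9] open 64.3 grip 0.0 q [-0.23  0.4   1.91  0.2   0.51 -2.01]
grip b2 (array([ 1.96397417, -0.63590142,  7.07316992]), array([ 0.17700488, -0.24222495, -0.18896862]))
```

>>> step_arm --increments '[{"delta_pos": [0.4,-0.6,1.4],"dr": [0,0,0],"fingers": -0.4},{"delta_pos": [0.8,-0.6,2.9],"dr": [0,0,0],"fingers": -0.4},{"delta_pos": [1.2,-0.6,4.3],"dr": [0,0,0],"fingers": -0.4},{"delta_pos": [1.5,-0.6,5.4],"dr": [0,0,0],"fingers": -0.4},{"delta_pos": [1.6,-0.6,5.8],"dr": [0,0,0],"fingers": -0.4}]'

```text
time: 9.0
tool_pos: [0.5724, -0.0236, 0.0201]
tool_rot: [3.137, 0.344, -3.087]
contact_force: [0.2, -0.1, -0.2]
opening: 0.0644
grip_force: 0.0
```

Run:
```python
from d import *
state(); print("grip b2",gdelta((-.0135,.004),.026,0,20))
```

```text
t 9.0 fix mm [-7.3  5.3] z 20.1 toolz [ 0.337  0.023 -0.941] yaw-off 0.03 F [ 0.2 -0.1 -0.2] open 64.4 grip 0.0 q [-0.24  0.51  1.94  0.28  0.37 -2.11]
grip b2 (array([ 0.37299681, -0.13867071,  1.13178556]), array([ 0.22898225, -0.27369983, -0.04694347]))
```

>>> step_arm --increments '[{"delta_pos": [0.1,-0.1,0.3],"dr": [0,0,0],"fingers": -0.4},{"delta_pos": [0.25,-0.1,0.75],"dr": [0,0,0],"fingers": -0.4},{"delta_pos": [0.25,-0.1,0.75],"dr": [0,0,0],"fingers": 0},{"delta_pos": [0.25,-0.1,0.75],"dr": [0,0,0],"fingers": 0.6},{"delta_pos": [0.25,-0.1,0.75],"dr": [0,0,0],"fingers": 0.6}]' --newtons 25

```text
time: 9.62
tool_pos: [0.5731, -0.0249, 0.0135]
tool_rot: [3.138, 0.346, -3.087]
contact_force: [1.1, -0.3, -0.5]
opening: 0.039
grip_force: 0.0
```

>>> step_arm --increments '[{"delta_pos": [0,0,0],"dr": [0,0,0],"fingers": 0.6},{"delta_pos": [0,0,0],"dr": [0,0,0],"fingers": 0.6},{"delta_pos": [0,0,0],"dr": [0,0,0],"fingers": 0.6},{"delta_pos": [-0.3,0,-1],"dr": [0,0,0],"fingers": 0.6},{"delta_pos": [-0.7,0,-2],"dr": [0,0,0],"fingers": 0.6}]'

```text
time: 10.25
tool_pos: [0.5718, -0.0247, 0.0343]
tool_rot: [3.137, 0.343, -3.087]
contact_force: [0.0, -0.1, -5.1]
opening: 0.0359
grip_force: 24.9
```

Run:
```python
from d import *
state(); print("up, upright",gdelta((-.0135,.02),.14,0,0))
```

```text
t 10.25 fix mm [-8.   4.3] z 34.3 toolz [ 0.336  0.023 -0.942] yaw-off 0.02 F [ 0.  -0.1 -5.1] open 35.9 grip 24.9 q [-0.24  0.49  1.93  0.26  0.4  -2.09]
up, upright (array([-2.39550406,  1.61117216, -8.34266974]), array([ 0.25038868, 19.67493185, -0.02778816]))
```

>>> step_arm --increments '[{"delta_pos": [-0.7,0.3,-2.3],"dr": [0,0,0],"fingers": 0.6},{"delta_pos": [-1.4,0.8,-4.6],"dr": [0,6,0],"fingers": 0.6},{"delta_pos": [-2,1.2,-6.6],"dr": [0,13,0],"fingers": 0.6},{"delta_pos": [-2.4,1.6,-8.3],"dr": [0,19.7,0],"fingers": 0.6},{"delta_pos": [-2.4,1.6,-8.3],"dr": [0,19.7,0],"fingers": 0.6}]'

```text
time: 10.88
tool_pos: [0.5687, -0.0095, 0.1221]
tool_rot: [3.139, 0.007, -3.085]
contact_force: [0.5, -0.3, -5.6]
opening: 0.0359
grip_force: 25.0
```

>>> step_arm --increments '[{"delta_pos": [0,0,0],"dr": [0,0,9],"fingers": 0.6},{"delta_pos": [0,0,0],"dr": [0,0,18],"fingers": 0.6},{"delta_pos": [0,0,0],"dr": [0,0,27],"fingers": 0.6},{"delta_pos": [0,0,0],"dr": [0,0,36],"fingers": 0.6},{"delta_pos": [0,0,0],"dr": [0,0,45],"fingers": 0.6}]'

```text
time: 11.5
tool_pos: [0.565, -0.0097, 0.1194]
tool_rot: [3.137, -0.001, 2.407]
contact_force: [-1.1, -0.9, -5.1]
opening: 0.0357
grip_force: 24.9
```

>>> step_arm --increments '[{"delta_pos": [0,0,0],"dr": [0,0,9],"fingers": 0.6},{"delta_pos": [0,0,0],"dr": [0,0,18],"fingers": 0.6},{"delta_pos": [0,0,0],"dr": [0,0,27],"fingers": 0.6},{"delta_pos": [0,0,0],"dr": [0,0,36],"fingers": 0.6},{"delta_pos": [0,0,0],"dr": [0,0,45],"fingers": 0.6}]'

```text
time: 12.12
tool_pos: [0.5651, -0.0097, 0.1195]
tool_rot: [3.139, -0.004, 1.621]
contact_force: [0.0, 0.7, -4.8]
opening: 0.0357
grip_force: 24.9
```

Run:
```python
from d import *
state(); print("tilted above",gdelta((0,.0336),.10,-90,-50))
```

```text
t 12.12 fix mm [-13.8  19.6] z 119.5 toolz [ 0.002  0.004 -1.   ] yaw-off -90.32 F [ 0.   0.7 -4.8] open 35.7 grip 24.9 q [-0.16  0.49  1.54  0.    1.11 -0.21]
tilted above (array([2.85129024, 1.36085175, 3.18146702]), array([ 0.26079815, 49.76600681, -0.23811448]))
```

>>> step_arm --increments '[{"delta_pos": [0.6,0.3,0],"dr": [0,10,0],"fingers": 0.6},{"delta_pos": [1.2,0.6,0],"dr": [0,20,0],"fingers": 0.6},{"delta_pos": [1.8,0.9,0.5],"dr": [0,30,0],"fingers": 0.6},{"delta_pos": [2.4,1.2,1.5],"dr": [0,40,0],"fingers": 0.6},{"delta_pos": [2.9,1.4,3],"dr": [0,49.8,0],"fingers": 0.6}]'

```text
time: 12.75
tool_pos: [0.5791, 0.019, 0.09]
tool_rot: [3.134, -0.874, 1.628]
contact_force: [-0.4, 0.9, -5.8]
opening: 0.0354
grip_force: 25.0
```

Run:
```python
from d import *
im,p=snap("side"); cv2.imwrite("pics/b2tilt.png",cv2.resize(im[150:270,220:380],(800,600),interpolation=cv2.INTER_CUBIC)[:,:,::-1])
state(); print("set",gdelta((0,.0336),.056,-90,-50))
```

```text
t 12.8 fix mm [-0.7 46.9] z 83.1 toolz [-0.041  0.772 -0.634] yaw-off -90.42 F [ -2.6  -0.  -12.5] open 35.8 grip 25.0 q [-0.51  0.81  1.43  0.71  1.5  -0.84]
set (array([-2.96188229,  0.08933603,  2.58583475]), array([ 0.09824864, -0.67218045, -0.54566634]))
```

View pics/b2tilt.png

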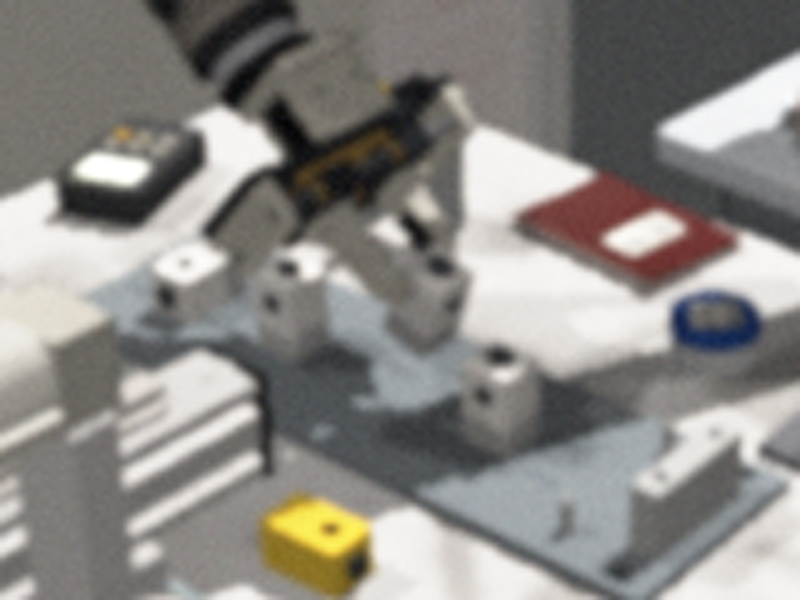

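>>> step_arm --increments '[{"delta_pos": [-0.7,0.1,0.6],"dr": [0,-0.7,0],"fingers": 0.6},{"delta_pos": [-1.4,0.1,1.2],"dr": [0,-0.7,0],"fingers": 0.6},{"delta_pos": [-2.1,0.1,1.8],"dr": [0,-0.7,0],"fingers": 0.6},{"delta_pos": [-2.6,0.1,2.3],"dr": [0,-0.7,0],"fingers": 0.6},{"delta_pos": [-2.9,0.1,2.5],"dr": [0,-0.7,0],"fingers": 0.6}]'

```text
time: 13.42
tool_pos: [0.5798, 0.0212, 0.0526]
tool_rot: [3.138, -0.86, 1.63]
contact_force: [0.3, 0.3, -4.7]
opening: 0.0361
grip_force: 25.0
```

Run:
```python
from d import *
state(); print("set",gdelta((0,.0336),.056,-90,-50))
```

```text
t 13.43 fix mm [ 2.6 49.6] z 52.6 toolz [-0.041  0.757 -0.653] yaw-off -89.95 F [ 0.3  0.3 -4.7] open 36.1 grip 25.0 q [-0.5   0.85  1.44  0.71  1.44 -0.87]
set (array([-0.75991413, -0.26058296,  0.46322993]), array([0.05378061, 0.73601457, 0.13326945]))
```

>>> step_arm --increments '[{"delta_pos": [-0.3,-0.25,0.2],"dr": [0,0,0],"fingers": 0.6},{"delta_pos": [-0.6,-0.25,0.4],"dr": [0,0,0],"fingers": 0.6},{"delta_pos": [-0.75,-0.25,0.5],"dr": [0,0,0],"fingers": 0.6},{"delta_pos": [-0.75,-0.25,0.5],"dr": [0,0,0],"fingers": 0.6},{"delta_pos": [-0.75,-0.25,0.5],"dr": [0,0,0],"fingers": 0.6}]'

```text
time: 14.05
tool_pos: [0.5775, 0.0195, 0.0437]
tool_rot: [3.138, -0.86, 1.629]
contact_force: [-0.1, 1.5, -3.6]
opening: 0.0356
grip_force: 25.0
```

Run:
```python
from d import *
state(); print("set",gdelta((0,.0336),.056,-90,-50))
```

```text
t 14.05 fix mm [ 0.2 48.1] z 43.7 toolz [-0.041  0.757 -0.652] yaw-off -90.0 F [-0.1  1.5 -3.6] open 35.6 grip 25.0 q [-0.5   0.86  1.45  0.71  1.43 -0.88]
set (array([ 0.01105562, -0.01729508,  0.00039745]), array([0.07872864, 0.69772954, 0.09580047]))
```

>>> step_arm --increments '[{"delta_pos": [0,0,0],"dr": [0,0,0],"fingers": 0.1},{"delta_pos": [0,0,0],"dr": [0,0,0],"fingers": -0.4},{"delta_pos": [0,0,0],"dr": [0,0,0],"fingers": -0.4},{"delta_pos": [0,0,0],"dr": [0,0,0],"fingers": -0.4},{"delta_pos": [0,0,0],"dr": [0,0,0],"fingers": -0.4}]'

```text
time: 14.68
tool_pos: [0.5774, 0.0196, 0.0437]
tool_rot: [3.138, -0.861, 1.629]
contact_force: [0.8, -0.1, -0.0]
opening: 0.0642
grip_force: 0.0
```

>>> step_arm --increments '[{"delta_pos": [1,0,-0.9],"dr": [0,0,0],"fingers": -0.4},{"delta_pos": [2.5,0,-2.2],"dr": [0,0,0],"fingers": -0.4},{"delta_pos": [5,0,-4.4],"dr": [0,0,0],"fingers": -0.4},{"delta_pos": [7,0,-6],"dr": [0,0,0],"fingers": -0.4},{"delta_pos": [7,0,-6],"dr": [0,0,0],"fingers": -0.4}]'

```text
time: 15.3
tool_pos: [0.5781, 0.0194, 0.1385]
tool_rot: [3.131, -0.858, 1.635]
contact_force: [-0.1, -0.2, 0.8]
opening: 0.0643
grip_force: 0.0
```

Run:
```python
from d import *
im,p=snap("side"); t,_=snap("top")
o=np.hstack([cv2.resize(im[180:280,240:370],(520,400)),cv2.resize(t[160:260,280:350],(280,400))])
cv2.imwrite("pics/b2up.png",o[:,:,::-1]); state()
print("vertical, yaw 180 off above b4",gdelta((.012,-.186),.14,-180,0))
```

```text
t 15.4 fix mm [-0.3 48.3] z 135.9 toolz [-0.041  0.757 -0.652] yaw-off -89.99 F [-0.4  0.9 -0.6] open 64.3 grip 0.0 q [-0.5   0.73  1.41  0.7   1.56 -0.78]
vertical, yaw 180 off above b4 (array([-16.42106621,   1.21701417, -16.78506605]), array([-38.40131679, -38.57539077,  83.96875595]))
```

View pics/b2up.png

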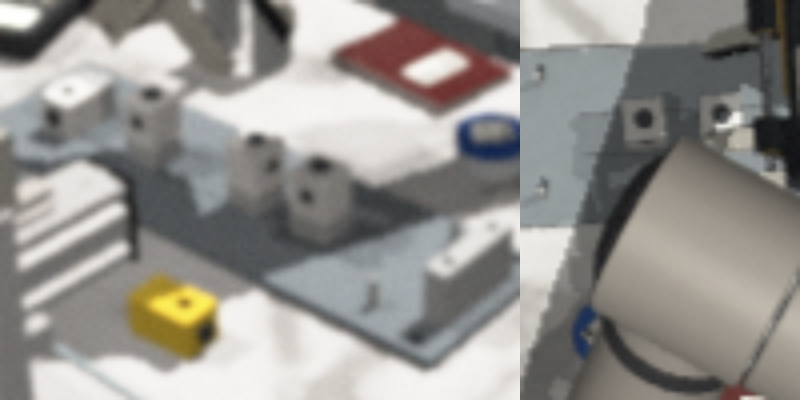

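>>> step_arm --increments '[{"delta_pos": [0,0,-0.5],"dr": [0,-10,0],"fingers": -0.4},{"delta_pos": [0,0,-1],"dr": [0,-20,0],"fingers": -0.4},{"delta_pos": [-1,0,-2],"dr": [0,-30,0],"fingers": -0.4},{"delta_pos": [-3,0,-3],"dr": [0,-40,0],"fingers": -0.4},{"delta_pos": [-5,0,-4],"dr": [0,-49.3,0],"fingers": -0.4}]'

```text
time: 16.02
tool_pos: [0.5807, -0.0436, 0.1236]
tool_rot: [3.14, 0.005, 1.627]
contact_force: [0.1, -0.4, -0.7]
opening: 0.0647
grip_force: 0.0
```

>>> step_arm --increments '[{"delta_pos": [-2,0,0],"dr": [0,0,9],"fingers": -0.4},{"delta_pos": [-4,0,0],"dr": [0,0,18],"fingers": -0.4},{"delta_pos": [-6,0,0],"dr": [0,0,27],"fingers": -0.4},{"delta_pos": [-8,0,0],"dr": [0,0,36],"fingers": -0.4},{"delta_pos": [-10,0,0],"dr": [0,0,45],"fingers": -0.4}]'

```text
time: 16.65
tool_pos: [0.5856, -0.1433, 0.1224]
tool_rot: [-3.14, -0.0, 0.836]
contact_force: [0.6, -0.1, -0.3]
opening: 0.0645
grip_force: 0.0
```

>>> step_arm --increments '[{"delta_pos": [-1,1,0],"dr": [0,0,9],"fingers": -0.4},{"delta_pos": [-2,2,0],"dr": [0,0,18],"fingers": -0.4},{"delta_pos": [-3,3,0],"dr": [0,0,27],"fingers": -0.4},{"delta_pos": [-4,4,0],"dr": [0,0,36],"fingers": -0.4},{"delta_pos": [-4,4,0],"dr": [0,0,45],"fingers": -0.4}]'

```text
time: 17.27
tool_pos: [0.5887, -0.2002, 0.1223]
tool_rot: [-3.14, 0.001, 0.05]
contact_force: [0.3, 0.1, -0.2]
opening: 0.0641
grip_force: 0.0
```

Run:
```python
from d import *
state(); print("above b4 tilted",gdelta((.011,-.186),.09,-180,20))
```

```text
t 17.27 fix mm [  -0.9 -172. ] z 122.3 toolz [-0.001  0.001 -1.   ] yaw-off -180.35 F [ 0.3  0.1 -0.2] open 64.1 grip 0.0 q [-0.45  0.59  1.36  0.    1.2   1.07]
above b4 tilted (array([0.55179779, 1.40678109, 5.00822773]), array([ -0.13638939, -19.96248392,  -0.33798764]))
```

>>> step_arm --increments '[{"delta_pos": [0.2,0.5,1.5],"dr": [0,-7,-0.3],"fingers": -0.4},{"delta_pos": [0.4,1,3],"dr": [0,-14,-0.3],"fingers": -0.4},{"delta_pos": [0.5,1.4,5],"dr": [0,-20,-0.3],"fingers": -0.4},{"delta_pos": [0.5,1.4,5],"dr": [0,-20,-0.3],"fingers": -0.4},{"delta_pos": [0.5,1.4,5],"dr": [0,-20,-0.3],"fingers": -0.4}]'

```text
time: 17.9
tool_pos: [0.5951, -0.2131, 0.0739]
tool_rot: [-3.14, 0.346, 0.062]
contact_force: [0.5, -0.2, -0.5]
opening: 0.0644
grip_force: 0.0
```

Run:
```python
from d import *
t,p=snap("top"); cv2.imwrite("pics/top_b4.png",t[:,:,::-1])
state(); print("grip b4",gdelta((.011,-.186),.028,-180,20))
```

```text
t 17.95 fix mm [   5.  -185.4] z 75.1 toolz [-0.337 -0.02  -0.941] yaw-off -179.71 F [ 0.1 -0.1 -0.1] open 64.1 grip 0.0 q [-0.39  0.87  1.   -0.15  1.59  1.14]
grip b4 (array([2.14774362, 0.06585392, 6.13112483]), array([ 0.06768913, -0.24633023,  0.28349613]))
```

>>> step_arm --increments '[{"delta_pos": [0.5,0,1.5],"dr": [0,0,0],"fingers": -0.4},{"delta_pos": [1,0,3],"dr": [0,0,0],"fingers": -0.4},{"delta_pos": [1.6,0,4.5],"dr": [0,0,0],"fingers": -0.4},{"delta_pos": [2,0,5.6],"dr": [0,0,0],"fingers": -0.4},{"delta_pos": [2.1,0,6],"dr": [0,0,0],"fingers": -0.4}]'

```text
time: 18.58
tool_pos: [0.5942, -0.2129, 0.0091]
tool_rot: [-3.14, 0.349, 0.062]
contact_force: [0.4, -0.3, 0.9]
opening: 0.0643
grip_force: 0.0
```

>>> step_arm --increments '[{"delta_pos": [0,0,0],"dr": [0,0,0],"fingers": 0},{"delta_pos": [0,0,0],"dr": [0,0,0],"fingers": 0.6},{"delta_pos": [0,0,0],"dr": [0,0,0],"fingers": 0.6},{"delta_pos": [0,0,0],"dr": [0,0,0],"fingers": 0.6},{"delta_pos": [0,0,0],"dr": [0,0,0],"fingers": 0.6}]'

```text
time: 19.2
tool_pos: [0.595, -0.2134, 0.0109]
tool_rot: [-3.141, 0.346, 0.061]
contact_force: [0.5, -0.7, 2.5]
opening: 0.0359
grip_force: 24.8
```

Run:
```python
from d import *
state(); print("up vertical",gdelta((.0,-.17),.14,-180,0))
```

```text
t 19.2 fix mm [   4.7 -185.4] z 10.9 toolz [-0.339 -0.02  -0.941] yaw-off -179.7 F [ 0.5 -0.7  2.5] open 35.9 grip 24.8 q [-0.39  0.93  1.05 -0.15  1.47  1.16]
up vertical (array([ -4.16705254,  -1.54718883, -10.19826905]), array([ 0.02750278, 19.83709917,  0.30071624]))
```

>>> step_arm --increments '[{"delta_pos": [-0.7,0,-2],"dr": [0,0,0],"fingers": 0.6},{"delta_pos": [-1.5,0,-4],"dr": [0,0,0],"fingers": 0.6},{"delta_pos": [-2.5,-0.5,-6.5],"dr": [0,7,0],"fingers": 0.6},{"delta_pos": [-3.5,-1,-8.5],"dr": [0,14,0],"fingers": 0.6},{"delta_pos": [-4.2,-1.5,-10.2],"dr": [0,19.8,0],"fingers": 0.6}]'

```text
time: 19.82
tool_pos: [0.5889, -0.1985, 0.1235]
tool_rot: [3.141, -0.004, 0.061]
contact_force: [0.8, -0.5, -5.7]
opening: 0.0356
grip_force: 25.0
```

>>> step_arm --increments '[{"delta_pos": [0,0,0],"dr": [0,0,-9],"fingers": 0.6},{"delta_pos": [0,0,0],"dr": [0,0,-18],"fingers": 0.6},{"delta_pos": [0,0,0],"dr": [0,0,-27],"fingers": 0.6},{"delta_pos": [0,0,0],"dr": [0,0,-36],"fingers": 0.6},{"delta_pos": [0,0,0],"dr": [0,0,-45],"fingers": 0.6}]'

```text
time: 20.45
tool_pos: [0.5887, -0.1984, 0.122]
tool_rot: [-3.14, 0.0, 0.852]
contact_force: [0.4, 0.4, -5.5]
opening: 0.036
grip_force: 25.0
```

>>> step_arm --increments '[{"delta_pos": [0,0,0],"dr": [0,0,-9],"fingers": 0.6},{"delta_pos": [0,0,0],"dr": [0,0,-18],"fingers": 0.6},{"delta_pos": [0,0,0],"dr": [0,0,-27],"fingers": 0.6},{"delta_pos": [0,0,0],"dr": [0,0,-36],"fingers": 0.6},{"delta_pos": [0,0,0],"dr": [0,0,-45],"fingers": 0.6}]'

```text
time: 21.08
tool_pos: [0.5886, -0.1984, 0.1219]
tool_rot: [-3.14, -0.001, 1.637]
contact_force: [0.3, -0.5, -4.7]
opening: 0.0358
grip_force: 25.0
```

Run:
```python
from d import *
state(); print("tilted above",gdelta((0,-.156),.10,-90,-50))
```

```text
t 21.07 fix mm [  -0.9 -170.1] z 121.9 toolz [-0.002  0.001 -1.   ] yaw-off -89.38 F [ 0.3 -0.5 -4.7] open 35.8 grip 25.0 q [-0.45  0.59  1.36 -0.    1.2  -0.51]
tilted above (array([2.85909537, 0.12395635, 3.41584411]), array([-0.3621731 , 49.94371805,  0.53262959]))
```

>>> step_arm --increments '[{"delta_pos": [0.6,0,0],"dr": [0,10,0.5],"fingers": 0.6},{"delta_pos": [1.2,0,0],"dr": [0,20,0.5],"fingers": 0.6},{"delta_pos": [1.8,0,0.5],"dr": [0,30,0.5],"fingers": 0.6},{"delta_pos": [2.4,0.1,1.5],"dr": [0,40,0.5],"fingers": 0.6},{"delta_pos": [2.9,0.1,3.4],"dr": [-0.4,49.9,0.5],"fingers": 0.6}]'

```text
time: 21.7
tool_pos: [0.5889, -0.171, 0.0887]
tool_rot: [3.133, -0.872, 1.629]
contact_force: [0.5, -1.1, -5.7]
opening: 0.0356
grip_force: 25.0
```

Run:
```python
from d import *
im,p=snap("side"); state(); print("set",gdelta((0,-.156),.0555,-90,-50))
```

```text
t 21.75 fix mm [  -2.4 -142.4] z 79.2 toolz [-0.041  0.775 -0.631] yaw-off -90.49 F [ -6.8  -0.6 -18.8] open 35.3 grip 25.0 q [-0.73  0.98  1.07  0.6   1.77 -0.86]
set (array([-2.72123265,  0.26474709,  2.3354632 ]), array([ 0.11543701, -0.90659879, -0.62230765]))
```

>>> step_arm --increments '[{"delta_pos": [-0.7,0.2,0.6],"dr": [0,-0.9,-0.6],"fingers": 0.6},{"delta_pos": [-1.4,0.2,1.2],"dr": [0,-0.9,-0.6],"fingers": 0.6},{"delta_pos": [-2.0,0.2,1.7],"dr": [0,-0.9,-0.6],"fingers": 0.6},{"delta_pos": [-2.4,0.2,2.0],"dr": [0,-0.9,-0.6],"fingers": 0.6},{"delta_pos": [-2.4,0.2,2.0],"dr": [0,-0.9,-0.6],"fingers": 0.6}]'

```text
time: 22.38
tool_pos: [0.5903, -0.1693, 0.0558]
tool_rot: [3.127, -0.855, 1.639]
contact_force: [0.1, -0.3, -5.6]
opening: 0.0356
grip_force: 25.0
```

Run:
```python
from d import *
state(); print("set",gdelta((0,-.156),.0555,-90,-50))
```

```text
t 22.38 fix mm [   2.4 -141.2] z 55.8 toolz [-0.038  0.754 -0.656] yaw-off -89.88 F [ 0.1 -0.3 -5.6] open 35.6 grip 25.0 q [-0.72  0.99  1.08  0.58  1.72 -0.89]
set (array([-0.96107619, -0.25164742,  0.79846173]), array([0.25604868, 0.98690823, 0.47905308]))
```

>>> step_arm --increments '[{"delta_pos": [-0.4,-0.2,0.3],"dr": [0,0,0],"fingers": 0.6},{"delta_pos": [-0.7,-0.2,0.6],"dr": [0,0,0],"fingers": 0.6},{"delta_pos": [-0.95,-0.2,0.8],"dr": [0,0,0],"fingers": 0.6},{"delta_pos": [-1,-0.2,0.85],"dr": [0,0,0],"fingers": 0.6},{"delta_pos": [-1,-0.2,0.85],"dr": [0,0,0],"fingers": 0.6}]'

```text
time: 23.0
tool_pos: [0.5884, -0.1698, 0.0422]
tool_rot: [3.128, -0.856, 1.638]
contact_force: [-0.8, 0.1, -5.1]
opening: 0.0357
grip_force: 25.0
```

Run:
```python
from d import *
state()
```

```text
t 23.0 fix mm [   0.5 -141.5] z 42.2 toolz [-0.037  0.755 -0.655] yaw-off -89.92 F [-0.8  0.1 -5.1] open 35.7 grip 25.0 q [-0.72  1.    1.09  0.58  1.7  -0.9 ]
```

>>> step_arm --increments '[{"delta_pos": [-0.15,0,0.13],"dr": [0,0,0],"fingers": 0.6},{"delta_pos": [-0.15,0,0.13],"dr": [0,0,0],"fingers": 0.6},{"delta_pos": [-0.15,0,0.13],"dr": [0,0,0],"fingers": 0.1},{"delta_pos": [-0.15,0,0.13],"dr": [0,0,0],"fingers": -0.4},{"delta_pos": [-0.15,0,0.13],"dr": [0,0,0],"fingers": -0.4}]'

```text
time: 23.62
tool_pos: [0.5884, -0.1696, 0.0403]
tool_rot: [3.128, -0.856, 1.639]
contact_force: [-0.5, -0.2, -0.4]
opening: 0.0566
grip_force: 0.0
```

>>> step_arm --increments '[{"delta_pos": [0,0,0],"dr": [0,0,0],"fingers": -0.4},{"delta_pos": [1.5,0,-1.3],"dr": [0,0,0],"fingers": -0.4},{"delta_pos": [4,0,-3.5],"dr": [0,0,0],"fingers": -0.4},{"delta_pos": [7,0,-6],"dr": [0,0,0],"fingers": -0.4},{"delta_pos": [8,0,-7],"dr": [0,0,0],"fingers": -0.4}]'

```text
time: 24.25
tool_pos: [0.5882, -0.1708, 0.1501]
tool_rot: [3.122, -0.853, 1.644]
contact_force: [0.2, -0.8, 0.4]
opening: 0.0638
grip_force: 0.0
```

Run:
```python
from d import *
state()
# gauge from the first pictures, two views
p,ps=viewer.camera_params("top"),viewer.camera_params("side")
t=cv2.imread("pics/top0.png"); s=cv2.imread("pics/side0.png")
m=t[228:252,370:402].max(2)<60; print("top bar",[(q[0].round(2),q[1],q[2]) for q in blobs(m,(370,228),5)])
m=s[160:190,285:315].max(2)<60; print("side bar",[(q[0].round(2),q[1],q[2]) for q in blobs(m,(285,160),5)])
for c in((.4,-.195),(.4,-.19),(.395,-.195)): print(c,[(proj(p,(*c,z)).round(1),proj(ps,(*c,z)).round(1)) for z in(.086,.102,.118)])
print("vertical, above gauge",delta((-.188,-.155),.16,-90,0))
```

```text
t 24.25 fix mm [   0.2 -142.5] z 150.1 toolz [-0.035  0.752 -0.658] yaw-off -89.89 F [ 0.2 -0.8  0.4] open 63.8 grip 0.0 q [-0.72  0.88  1.03  0.6   1.84 -0.81]
top bar [(array([386.61, 239.15]), np.int32(59), array([14,  5,  6, 13], dtype=int32))]
side bar [(array([300.79, 170.1 ]), np.int32(63), array([12,  6,  9, 10], dtype=int32))]
(0.4, -0.195) [(array([385.6, 239.6]), array([300.3, 174.2])), (array([386.3, 239.2]), array([300.2, 170.3])), (array([386.9, 238.8]), array([300.1, 166.4]))]
(0.4, -0.19) [(array([384.2, 239.6]), array([301.3, 174.6])), (array([384.8, 239.2]), array([301.2, 170.7])), (array([385.4, 238.8]), array([301. , 166.7]))]
(0.395, -0.195) [(array([385.7, 241.1]), array([301.3, 173.7])), (array([386.3, 240.7]), array([301.2, 169.8])), (array([386.9, 240.3]), array([301. , 165.9]))]
vertical, above gauge (array([  0.13477162, -18.81024484,  -1.73022638]), array([  0.65721069, -48.85844437,   0.42203538]))
```

>>> step_arm --increments '[{"delta_pos": [0.5,-3,-1],"dr": [0,-10,0],"fingers": -0.2},{"delta_pos": [0.8,-7,-1.5],"dr": [0,-20,0],"fingers": -0.2},{"delta_pos": [0.8,-11,-2],"dr": [0,-30,0],"fingers": -0.2},{"delta_pos": [0.5,-15,-2],"dr": [0,-40,0],"fingers": -0.2},{"delta_pos": [0.1,-18.8,-1.7],"dr": [0.6,-48.9,0.4],"fingers": -0.2}]'

```text
time: 24.88
tool_pos: [0.3991, -0.1935, 0.1576]
tool_rot: [-3.14, 0.003, 1.626]
contact_force: [-0.4, 1.0, 0.6]
opening: 0.0554
grip_force: 0.0
```

>>> step_arm --increments '[{"delta_pos": [0,0,0],"dr": [0,0,-9],"fingers": 0},{"delta_pos": [0,0,0],"dr": [0,0,-18],"fingers": 0},{"delta_pos": [0,0,0],"dr": [0,0,-27],"fingers": 0},{"delta_pos": [0,0,0],"dr": [0,0,-36],"fingers": 0},{"delta_pos": [0,0,0],"dr": [0,0,-45],"fingers": 0}]'

```text
time: 25.5
tool_pos: [0.4001, -0.1931, 0.1567]
tool_rot: [-3.141, -0.005, 2.417]
contact_force: [-0.4, 0.2, -0.0]
opening: 0.0459
grip_force: 0.0
```

>>> step_arm --increments '[{"delta_pos": [0,0,0],"dr": [0,0,-9],"fingers": 0},{"delta_pos": [0,0,0],"dr": [0,0,-18],"fingers": 0},{"delta_pos": [0,0,0],"dr": [0,0,-27],"fingers": 0},{"delta_pos": [0,0,0],"dr": [0,0,-36],"fingers": 0},{"delta_pos": [0,0,0],"dr": [0,0,-45],"fingers": 0}]'

```text
time: 26.12
tool_pos: [0.4001, -0.1931, 0.1567]
tool_rot: [3.138, -0.004, -3.081]
contact_force: [0.2, 0.6, -0.6]
opening: 0.0464
grip_force: 0.0
```

Run:
```python
from d import *
state(); print("grip gauge",delta((-.190,-.156),.086,0,0))
im,p=snap("side"); t,pt=snap("top"); cv2.imwrite("pics/top2.png",t[:,:,::-1]); cv2.imwrite("pics/side2.png",im[:,:,::-1])
o=np.hstack([cv2.resize(im[160:280,210:350],(467,400)),cv2.resize(t[165:265,325:405],(320,400))])
cv2.imwrite("pics/b4up.png",o[:,:,::-1])
```

```text
t 26.12 fix mm [-188.8 -154.3] z 156.7 toolz [-0.004  0.003 -1.   ] yaw-off 0.26 F [ 0.2  0.6 -0.6] open 46.4 grip 0.0 q [-0.62  0.25  1.8   0.    1.09 -2.25]
grip gauge (array([ 0.09193732, -0.19347983,  7.06848548]), array([ 0.17758772, -0.20188198,  0.26512606]))
```

View pics/b4up.png

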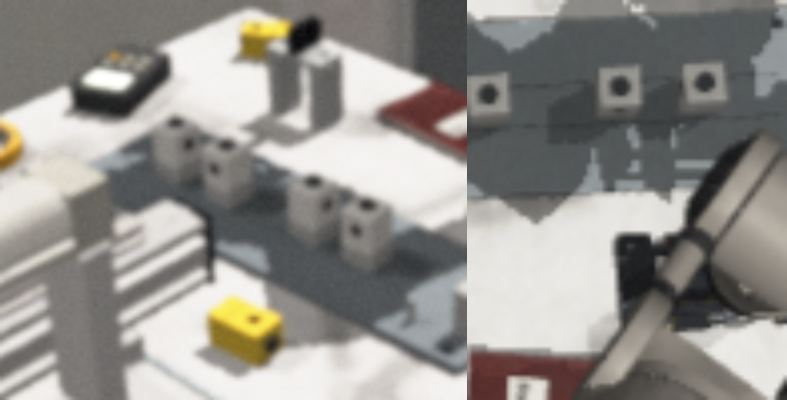

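>>> step_arm --increments '[{"delta_pos": [0.1,-0.2,2],"dr": [0,0,0.2],"fingers": 0},{"delta_pos": [0.1,-0.2,4],"dr": [0,0,0.2],"fingers": 0},{"delta_pos": [0.1,-0.2,5.5],"dr": [0,0,0.2],"fingers": 0},{"delta_pos": [0.1,-0.2,6.5],"dr": [0,0,0.2],"fingers": 0},{"delta_pos": [0.1,-0.2,7],"dr": [0,0,0.2],"fingers": 0}]'

```text
time: 26.85
tool_pos: [0.3991, -0.195, 0.0864]
tool_rot: [3.139, -0.003, -3.091]
contact_force: [0.5, -0.1, -0.2]
opening: 0.0461
grip_force: 0.0
```

>>> step_arm --increments '[{"delta_pos": [0,0,0.05],"dr": [0,0,0],"fingers": 0.5},{"delta_pos": [0,0,0.05],"dr": [0,0,0],"fingers": 1},{"delta_pos": [0,0,0.05],"dr": [0,0,0],"fingers": 1},{"delta_pos": [0,0,0.05],"dr": [0,0,0],"fingers": 1},{"delta_pos": [0,0,0.05],"dr": [0,0,0],"fingers": 1}]' --newtons 50

```text
time: 27.48
tool_pos: [0.3992, -0.1953, 0.0865]
tool_rot: [3.139, -0.003, -3.09]
contact_force: [-1.0, -1.6, 2.0]
opening: 0.0154
grip_force: 49.8
```

Run:
```python
from d import *
state(); print("over gauge",delta((-.190,-.156),.086,0,0))
p=viewer.camera_params("top")
t=cv2.imread("pics/top2.png")
for n,(x0,y0,x1,y1) in dict(b1=(305,182,318,197),b2=(324,181,337,196),b3=(356,178,370,194),b4=(377,177,392,193)).items():
    for q,a,b in blobs(t[y0:y1,x0:x1].max(2)<75,(x0,y0),6):
        w=onz(p,q,.074); print(n,q.round(1),a,"fix mm",(tofix(w)*1000).round(1))
```

```text
t 27.48 fix mm [-189.8 -156.4] z 86.5 toolz [-0.003  0.002 -1.   ] yaw-off -0.22 F [-1.  -1.6  2. ] open 15.4 grip 49.8 q [-0.63  0.35  1.9  -0.    0.9  -2.25]
over gauge (array([0.02181531, 0.04430639, 0.05223991]), array([ 0.13118116, -0.16827305, -0.22101346]))
b1 [310.5 189.3] 14 fix mm [-0.4 90.1]
b1 [305.  193.5] 6 fix mm [-14.3 109.8]
b2 [329.9 188.3] 16 fix mm [-0.4 22.8]
b2 [324.  191.5] 8 fix mm [-10.6  43.7]
b3 [362.8 186.4] 16 fix mm [  0.7 -91.6]
b3 [356.  189.5] 8 fix mm [ -9.2 -67.5]
b4 [383.9 185.2] 16 fix mm [   1.  -165.6]
b4 [377.3 187.8] 12 fix mm [  -7. -142.]
```

>>> step_arm --increments '[{"delta_pos": [0,0,-1.5],"dr": [0,0,-0.2],"fingers": 1},{"delta_pos": [0,0,-4],"dr": [0,0,-0.2],"fingers": 1},{"delta_pos": [0,0,-6.5],"dr": [0,0,-0.2],"fingers": 1},{"delta_pos": [0,0,-9],"dr": [0,0,-0.2],"fingers": 1},{"delta_pos": [0,0,-10.5],"dr": [0,0,-0.2],"fingers": 1}]'

```text
time: 28.1
tool_pos: [0.3996, -0.1952, 0.192]
tool_rot: [3.139, -0.003, -3.086]
contact_force: [0.3, -0.3, -3.6]
opening: 0.0154
grip_force: 49.8
```

>>> step_arm --increments '[{"delta_pos": [-2,2.6,0],"dr": [0,0,0],"fingers": 1},{"delta_pos": [-4.5,5.9,0],"dr": [0,0,0],"fingers": 1},{"delta_pos": [-7,9.2,0],"dr": [0,0,0],"fingers": 1},{"delta_pos": [-9.5,12.5,0],"dr": [0,0,0],"fingers": 1},{"delta_pos": [-12,15.8,0],"dr": [0,0,0],"fingers": 1}]'

```text
time: 28.72
tool_pos: [0.5108, -0.0295, 0.1907]
tool_rot: [3.138, -0.004, -3.086]
contact_force: [0.7, -2.3, -4.3]
opening: 0.0155
grip_force: 49.7
```

>>> step_arm --increments '[{"delta_pos": [-2.5,3.2,0],"dr": [0,0,0],"fingers": 1},{"delta_pos": [-5,6,0],"dr": [0,0,0],"fingers": 1},{"delta_pos": [-7,8.8,0],"dr": [0,0,0],"fingers": 1},{"delta_pos": [-7,8.8,0],"dr": [0,0,0],"fingers": 1},{"delta_pos": [-7,8.8,0],"dr": [0,0,0],"fingers": 1}]'

```text
time: 29.35
tool_pos: [0.5749, 0.0606, 0.1906]
tool_rot: [3.139, -0.005, -3.086]
contact_force: [0.1, -1.2, -3.2]
opening: 0.0153
grip_force: 49.8
```

Run:
```python
from d import *
state(); print("astride b1",delta((0,.0905),.0975,0,0))
im,p=snap("side"); cv2.imwrite("pics/g1.png",cv2.resize(im[140:260,250:410],(800,600),interpolation=cv2.INTER_CUBIC)[:,:,::-1])
f=lambda X:((proj(p,X)-(250,140)+.5)*5).round(0); w=robot.observe()["tool_pos"]
print("gauge pred: feet front/rear centre",f(np.r_[toworld((tofix(w)[0],tofix(w)[1]+.03)),w[2]-.0865]),f(np.r_[toworld((tofix(w)[0],tofix(w)[1]-.03)),w[2]-.0865]))
```

```text
t 29.35 fix mm [-0.1 89.2] z 190.6 toolz [-0.005  0.002 -1.   ] yaw-off -0.01 F [ 0.1 -1.2 -3.2] open 15.3 grip 49.8 q [-0.03  0.45  1.39  0.    1.3  -1.66]
astride b1 (array([-0.06289726,  0.10122334,  9.30520361]), array([ 0.15310917, -0.2983529 , -0.00866261]))
gauge pred: feet front/rear centre [383. 378.] [309. 346.]
```

View pics/g1.png

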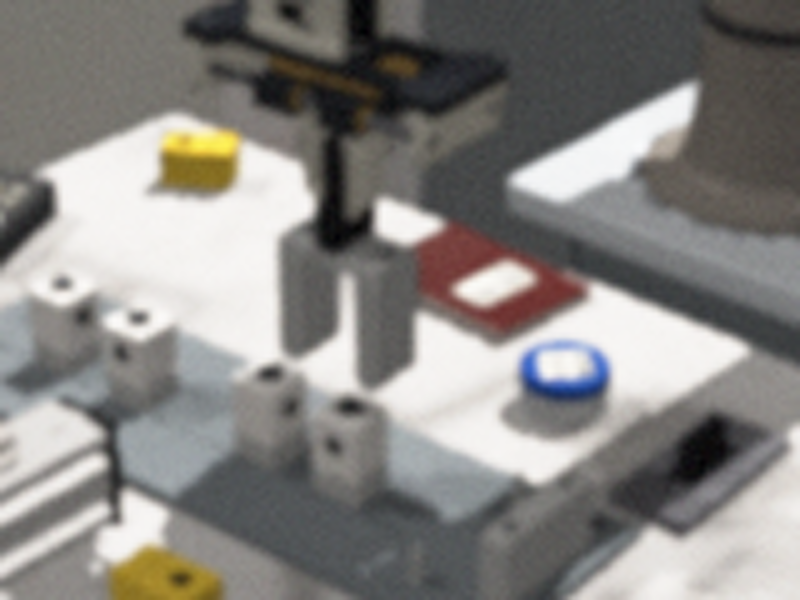

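>>> step_arm --increments '[{"delta_pos": [-0.05,0.1,1.5],"dr": [0.1,-0.3,0],"fingers": 1},{"delta_pos": [-0.05,0.1,3],"dr": [0.1,-0.3,0],"fingers": 1},{"delta_pos": [-0.05,0.1,4],"dr": [0.1,-0.3,0],"fingers": 1},{"delta_pos": [-0.05,0.1,5],"dr": [0.1,-0.3,0],"fingers": 1},{"delta_pos": [-0.05,0.1,5.5],"dr": [0.1,-0.3,0],"fingers": 1}]'

```text
time: 30.02
tool_pos: [0.5757, 0.0618, 0.1357]
tool_rot: [3.141, 0.001, -3.086]
contact_force: [-0.5, 0.1, -2.7]
opening: 0.0153
grip_force: 49.8
```

```bash
python3 d.py 0 .0905 .0975
```

```text
t 30.02 fix mm [ 0.7 90.4] z 135.7 toolz [ 0.001  0.001 -1.   ] yaw-off -0.03 F [-0.5  0.1 -2.7] open 15.3 grip 49.8 q [-0.03  0.5   1.47  0.    1.17 -1.65]
delta [0.08 0.   3.82] [ 0.06  0.08 -0.03]
```

>>> step_arm --increments '[{"delta_pos": [0.05,0,1],"dr": [0,0,0],"fingers": 1},{"delta_pos": [0.05,0,2],"dr": [0,0,0],"fingers": 1},{"delta_pos": [0.05,0,3],"dr": [0,0,0],"fingers": 1},{"delta_pos": [0.05,0,3.6],"dr": [0,0,0],"fingers": 1},{"delta_pos": [0.05,0,3.75],"dr": [0,0,0],"fingers": 1}]'

```text
time: 30.65
tool_pos: [0.5753, 0.062, 0.0983]
tool_rot: [3.141, 0.001, -3.086]
contact_force: [0.2, 0.3, -3.4]
opening: 0.0155
grip_force: 49.8
```

>>> step_arm --increments '[{"delta_pos": [0,0.3,0],"dr": [0,0,0],"fingers": 1},{"delta_pos": [0,0.9,0],"dr": [0,0,0],"fingers": 1},{"delta_pos": [0,1.7,0],"dr": [0,0,0],"fingers": 1},{"delta_pos": [0,2.6,0],"dr": [0,0,0],"fingers": 1},{"delta_pos": [0,3.5,0],"dr": [0,0,0],"fingers": 1}]'

```text
time: 31.28
tool_pos: [0.5739, 0.0973, 0.0994]
tool_rot: [3.141, 0.003, -3.086]
contact_force: [1.0, 1.0, -4.5]
opening: 0.0155
grip_force: 49.8
```

```bash
python3 d.py 0 .180 .0975
```

```text
t 31.27 fix mm [  0.9 125.9] z 99.4 toolz [ 0.003  0.    -1.   ] yaw-off -0.01 F [ 1.   1.  -4.5] open 15.5 grip 49.8 q [ 0.04  0.54  1.51  0.    1.08 -1.59]
delta [0.09 5.41 0.19] [ 0.02  0.18 -0.01]
```

>>> step_arm --increments '[{"delta_pos": [0.05,1,0.1],"dr": [0,0,0],"fingers": 1},{"delta_pos": [0.05,2,0.1],"dr": [0,0,0],"fingers": 1},{"delta_pos": [0.05,3,0.1],"dr": [0,0,0],"fingers": 1},{"delta_pos": [0.05,4,0.1],"dr": [0,0,0],"fingers": 1},{"delta_pos": [0.05,5,0.1],"dr": [0,0,0],"fingers": 1}]'

```text
time: 31.9
tool_pos: [0.5704, 0.1471, 0.0982]
tool_rot: [3.142, 0.002, -3.086]
contact_force: [0.0, -7.1, -3.0]
opening: 0.0154
grip_force: 50.5
```

>>> step_arm --increments '[{"delta_pos": [0,0.1,0],"dr": [0,0,0],"fingers": 1},{"delta_pos": [0,0.2,0],"dr": [0,0,0],"fingers": 1},{"delta_pos": [0,0.3,0],"dr": [0,0,0],"fingers": 1},{"delta_pos": [0,0.4,0],"dr": [0,0,0],"fingers": 1},{"delta_pos": [0,0.5,0],"dr": [0,0,0],"fingers": 1}]'

```text
time: 32.52
tool_pos: [0.57, 0.1515, 0.098]
tool_rot: [3.141, 0.002, -3.086]
contact_force: [-0.5, -1.6, -2.8]
opening: 0.0154
grip_force: 49.9
```

Run:
```python
from d import *
state(); im,p=snap("side"); t,pt=snap("top")
o=np.hstack([cv2.resize(im[170:280,250:390],(560,440),interpolation=cv2.INTER_CUBIC),cv2.resize(t[165:220,260:290],(240,440),interpolation=cv2.INTER_CUBIC)])
cv2.imwrite("pics/g1b.png",o[:,:,::-1]); state()
```

```text
t 32.52 fix mm [1.000e-01 1.802e+02] z 98.0 toolz [ 0.002  0.001 -1.   ] yaw-off -0.04 F [-0.5 -1.6 -2.8] open 15.4 grip 49.9 q [ 0.13  0.56  1.49  0.    1.09 -1.5 ]
t 32.62 fix mm [1.000e-01 1.803e+02] z 98.0 toolz [ 0.002  0.001 -1.   ] yaw-off -0.03 F [-0.3 -2.9 -1.9] open 15.1 grip 49.9 q [ 0.13  0.56  1.49  0.    1.09 -1.5 ]
```

View pics/g1b.png

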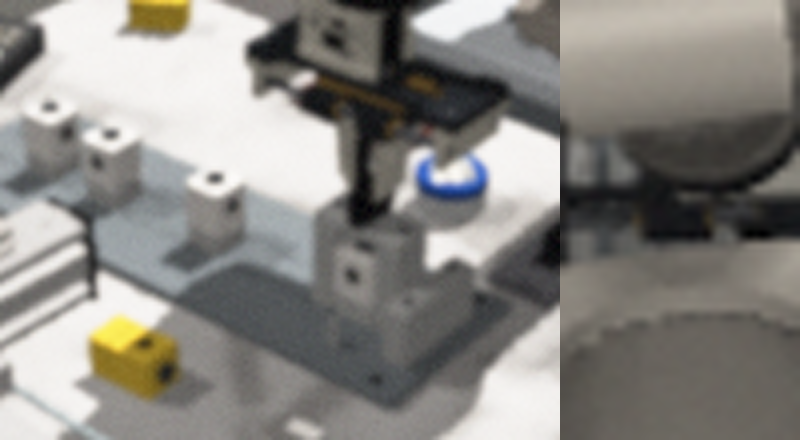

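>>> step_arm --increments '[{"delta_pos": [0,0.06,0],"dr": [0,0,0],"fingers": 1},{"delta_pos": [0,0.12,0],"dr": [0,0,0],"fingers": 1},{"delta_pos": [0,0.18,0],"dr": [0,0,0],"fingers": 1},{"delta_pos": [0,0.24,0],"dr": [0,0,0],"fingers": 1},{"delta_pos": [0,0.3,0],"dr": [0,0,0],"fingers": 1}]'

```text
time: 33.25
tool_pos: [0.57, 0.1546, 0.0981]
tool_rot: [3.141, 0.003, -3.086]
contact_force: [0.1, -4.3, -0.2]
opening: 0.0152
grip_force: 50.2
```

>>> step_arm --increments '[{"delta_pos": [0,0.03,0],"dr": [0,0,0],"fingers": 1},{"delta_pos": [0,0.06,0],"dr": [0,0,0],"fingers": 1},{"delta_pos": [0,0.09,0],"dr": [0,0,0],"fingers": 1},{"delta_pos": [0,0.12,0],"dr": [0,0,0],"fingers": 1},{"delta_pos": [0,0.15,0],"dr": [0,0,0],"fingers": 1}]'

```text
time: 33.88
tool_pos: [0.5697, 0.1568, 0.0978]
tool_rot: [3.14, 0.002, -3.087]
contact_force: [0.1, -1.9, -1.8]
opening: 0.0157
grip_force: 49.9
```

```bash
python3 d.py
```

```text
t 33.88 fix mm [1.000e-01 1.856e+02] z 97.8 toolz [ 0.002  0.002 -1.   ] yaw-off -0.04 F [ 0.1 -1.9 -1.8] open 15.7 grip 49.9 q [ 0.14  0.56  1.49  0.    1.09 -1.49]
```

>>> step_arm --increments '[{"delta_pos": [0,0.03,0],"dr": [0,0,0],"fingers": 1},{"delta_pos": [0,0.06,0],"dr": [0,0,0],"fingers": 1},{"delta_pos": [0,0.09,0],"dr": [0,0,0],"fingers": 1},{"delta_pos": [0,0.12,0],"dr": [0,0,0],"fingers": 1},{"delta_pos": [0,0.15,0],"dr": [0,0,0],"fingers": 1}]'

```text
time: 34.5
tool_pos: [0.5697, 0.1573, 0.098]
tool_rot: [3.141, 0.002, -3.086]
contact_force: [-0.7, -6.0, -0.3]
opening: 0.0151
grip_force: 50.0
```

```bash
python3 d.py
```

```text
t 34.5 fix mm [  0.  186.1] z 98.0 toolz [ 0.002  0.    -1.   ] yaw-off -0.03 F [-0.7 -6.  -0.3] open 15.1 grip 50.0 q [ 0.14  0.56  1.48  0.    1.1  -1.49]
```

>>> step_arm --increments '[{"delta_pos": [0,0.03,0],"dr": [0,0,0],"fingers": 1},{"delta_pos": [0,0.06,0],"dr": [0,0,0],"fingers": 1},{"delta_pos": [0,0.09,0],"dr": [0,0,0],"fingers": 1},{"delta_pos": [0,0.12,0],"dr": [0,0,0],"fingers": 1},{"delta_pos": [0,0.12,0],"dr": [0,0,0],"fingers": 1}]'

```text
time: 35.12
tool_pos: [0.5697, 0.1578, 0.0983]
tool_rot: [-3.141, 0.002, -3.086]
contact_force: [-0.5, -8.8, 0.2]
opening: 0.0158
grip_force: 50.1
```

```bash
python3 d.py
```

```text
t 35.12 fix mm [1.000e-01 1.865e+02] z 98.3 toolz [ 0.002 -0.001 -1.   ] yaw-off -0.03 F [-0.5 -8.8  0.2] open 15.8 grip 50.1 q [ 0.14  0.56  1.48 -0.    1.1  -1.48]
```

>>> step_arm --increments '[{"delta_pos": [0,-0.2,0],"dr": [0,0,0],"fingers": 1},{"delta_pos": [0,-0.35,0],"dr": [0,0,0],"fingers": 1},{"delta_pos": [0,-0.35,-0.5],"dr": [0,0,0],"fingers": 1},{"delta_pos": [0,-0.35,-2.5],"dr": [0,0,0],"fingers": 1},{"delta_pos": [0,-0.35,-5],"dr": [0,0,0],"fingers": 1}]'

```text
time: 35.75
tool_pos: [0.5691, 0.156, 0.1481]
tool_rot: [3.14, 0.0, -3.086]
contact_force: [0.5, -0.9, -3.3]
opening: 0.0156
grip_force: 49.9
```

>>> step_arm --increments '[{"delta_pos": [0,0,-2.5],"dr": [0,0,0],"fingers": 1},{"delta_pos": [0,0,-4.5],"dr": [0,0,0],"fingers": 1},{"delta_pos": [0,-3,-4.5],"dr": [0,0,0],"fingers": 1},{"delta_pos": [0,-7,-4.5],"dr": [0,0,0],"fingers": 1},{"delta_pos": [0,-11,-4.5],"dr": [0,0,0],"fingers": 1}]'

```text
time: 36.38
tool_pos: [0.5757, 0.0455, 0.1932]
tool_rot: [3.14, 0.003, -3.085]
contact_force: [-0.3, -0.0, -3.4]
opening: 0.0151
grip_force: 49.8
```

```bash
cat > look.py <<'E'
from d import *
state(); im,p=snap("side"); t,pt=snap("top")
import sys; cv2.imwrite(f"pics/{sys.argv[1]}_s.png",im[:,:,::-1]); cv2.imwrite(f"pics/{sys.argv[1]}_t.png",t[:,:,::-1])
# buttons in both views: dark blobs of the right size near the lane, on plane z=.074
for nm,I,P in(("top",t,pt),("side",im,p)):
    for q,a,b in blobs(I.max(2)<80,(0,0),8):
        if a>60: continue
        f=tofix(onz(P,q,.074))*1000
        if abs(f[0])<60 and -250<f[1]<220: print(nm,q.round(1),a,"fix",f.round(1))
E
python3 look.py a1
```

```text
t 36.38 fix mm [-0.2 74.1] z 193.2 toolz [ 0.003  0.002 -1.   ] yaw-off 0.04 F [-0.3 -0.  -3.4] open 15.1 grip 49.8 q [-0.06  0.45  1.4   0.    1.3  -1.68]
side [342.5 231. ] 8 fix [  2.5 184.5]
```

```bash
cat > look2.py <<'E'
from d import *
import sys
def buttons(I,P,exp,w=7):
    out=[]
    g=I.max(2).astype(int)
    for fy in exp:
        u,v=proj(P,np.r_[toworld((0,fy/1000)),.074]).round().astype(int); x0,y0=u-w,v-w; r=g[y0:y0+2*w+1,x0:x0+2*w+1]
        bl=[(q[0],q[1]) for q in blobs(r<r.min()+.4*(np.percentile(r,90)-r.min()),(x0,y0),3)]
        if bl:
            q=min(bl,key=lambda k:np.hypot(*(k[0]-(u,v)))); out.append((fy,q[1],tuple((tofix(onz(P,q[0],.074))*1000).round(1))))
    return out
if __name__=="__main__":
    exp=[float(x) for x in sys.argv[2:]]
    for n in("top","side"):
        try: I=cv2.imread(f"pics/{sys.argv[1]}_{n[0]}.png"); assert I is not None
        except AssertionError:
            I=snap(n)[0][:,:,::-1]; cv2.imwrite(f"pics/{sys.argv[1]}_{n[0]}.png",I)
        print(n,buttons(I,viewer.camera_params(n),exp))
E
python3 look2.py a1 183 22.8 -91.6 -165.6
```

```text
top [(183.0, np.int32(48), (np.float64(13.9), np.float64(173.0))), (22.8, np.int32(82), (np.float64(6.9), np.float64(26.2))), (-91.6, np.int32(21), (np.float64(2.0), np.float64(-92.6))), (-165.6, np.int32(17), (np.float64(1.2), np.float64(-166.0)))]
side [(183.0, np.int32(20), (np.float64(4.1), np.float64(185.5))), (22.8, np.int32(18), (np.float64(3.5), np.float64(28.3))), (-91.6, np.int32(4), (np.float64(5.4), np.float64(-88.2))), (-165.6, np.int32(19), (np.float64(21.7), np.float64(-123.4)))]
```

>>> step_arm --increments '[{"delta_pos": [0,-2,0],"dr": [0,0,0],"fingers": 1},{"delta_pos": [0,-4,0],"dr": [0,0,0],"fingers": 1},{"delta_pos": [0,-5,0],"dr": [0,0,0],"fingers": 1},{"delta_pos": [0,-5,1],"dr": [0,0,0],"fingers": 1},{"delta_pos": [0,-5,3],"dr": [0,0,0],"fingers": 1}]'

```text
time: 37.1
tool_pos: [0.5789, -0.004, 0.1626]
tool_rot: [3.14, 0.004, -3.086]
contact_force: [0.6, 1.0, -3.8]
opening: 0.0155
grip_force: 49.8
```

>>> step_arm --increments '[{"delta_pos": [0,0,1],"dr": [0,0,0],"fingers": 1},{"delta_pos": [0,0,2],"dr": [0,0,0],"fingers": 1},{"delta_pos": [0,0,2.5],"dr": [0,0,0],"fingers": 1},{"delta_pos": [0,0,3],"dr": [0,0,0],"fingers": 1},{"delta_pos": [0,0,3],"dr": [0,0,0],"fingers": 1}]'

```text
time: 37.72
tool_pos: [0.5785, -0.0043, 0.1327]
tool_rot: [3.141, 0.002, -3.086]
contact_force: [0.4, 0.7, -2.8]
opening: 0.0155
grip_force: 49.8
```

```bash
python3 d.py 0 .0245 .0980
```

```text
t 37.73 fix mm [-0.1 24.3] z 132.7 toolz [ 0.002  0.001 -1.   ] yaw-off -0.02 F [ 0.4  0.7 -2.8] open 15.5 grip 49.8 q [-0.14  0.5   1.48  0.    1.16 -1.77]
delta [-0.01  0.02  3.47] [ 0.06  0.11 -0.02]
```

>>> step_arm --increments '[{"delta_pos": [0,0,1],"dr": [0,0,0],"fingers": 1},{"delta_pos": [0,0,2],"dr": [0,0,0],"fingers": 1},{"delta_pos": [0,0,3],"dr": [0,0,0],"fingers": 1},{"delta_pos": [0,0,3.45],"dr": [0,0,0],"fingers": 1},{"delta_pos": [0,0,3.45],"dr": [0,0,0],"fingers": 1}]'

```text
time: 38.35
tool_pos: [0.5786, -0.0043, 0.098]
tool_rot: [3.14, 0.002, -3.086]
contact_force: [0.4, -0.1, -3.1]
opening: 0.0154
grip_force: 49.8
```

>>> step_arm --increments '[{"delta_pos": [0,0.4,0],"dr": [0,0,0],"fingers": 1},{"delta_pos": [0,1.3,0],"dr": [0,0,0],"fingers": 1},{"delta_pos": [0,2.3,0],"dr": [0,0,0],"fingers": 1},{"delta_pos": [0,3.4,0],"dr": [0,0,0],"fingers": 1},{"delta_pos": [0,4.5,0],"dr": [0,0,0],"fingers": 1}]'

```text
time: 38.98
tool_pos: [0.5787, 0.0387, 0.1018]
tool_rot: [-3.137, 0.009, -3.085]
contact_force: [-3.0, -12.6, 22.9]
opening: 0.0159
grip_force: 54.1
```

>>> step_arm --increments '[{"delta_pos": [0,1.1,0],"dr": [0,0,0],"fingers": 1},{"delta_pos": [0,2.2,0],"dr": [0,0,0],"fingers": 1},{"delta_pos": [0,3.2,0],"dr": [0,0,0],"fingers": 1},{"delta_pos": [0,4,0],"dr": [0,0,0],"fingers": 1},{"delta_pos": [0,4.6,0],"dr": [0,0,0],"fingers": 1}]'

```text
time: 39.6
tool_pos: [0.5761, 0.0887, 0.1026]
tool_rot: [3.139, 0.01, -3.086]
contact_force: [-0.2, 3.6, 9.3]
opening: 0.0109
grip_force: 38.5
```

```bash
python3 d.py 0 .1258 .0980;  python3 look2.py a2 183 -91.6 -165.6
```

```text
t 39.6 fix mm [  2.7 117.3] z 102.6 toolz [ 0.01   0.004 -1.   ] yaw-off -0.02 F [-0.2  3.6  9.3] open 10.9 grip 38.5 q [ 0.02  0.54  1.51  0.    1.08 -1.61]
delta [0.27 0.85 0.46] [ 0.17  0.6  -0.02]
top [(183.0, np.int32(84), (np.float64(6.2), np.float64(178.5))), (-91.6, np.int32(21), (np.float64(2.0), np.float64(-92.6))), (-165.6, np.int32(17), (np.float64(1.2), np.float64(-166.0)))]
side [(183.0, np.int32(22), (np.float64(3.5), np.float64(185.6))), (-91.6, np.int32(4), (np.float64(5.4), np.float64(-88.2))), (-165.6, np.int32(18), (np.float64(21.3), np.float64(-123.0)))][ WARN:0@0.017] global loadsave.cpp:275 findDecoder imread_('pics/a2_t.png'): can't open/read file: check file path/integrity
[ WARN:0@1.330] global loadsave.cpp:275 findDecoder imread_('pics/a2_s.png'): can't open/read file: check file path/integrity
```

Run:
```python
from h import *
s=cv2.imread("pics/a2_s.png")
cv2.imwrite("pics/v12.png",cv2.resize(s[165:265,270:400],(780,600),interpolation=cv2.INTER_CUBIC))
```

```text
(no output)
```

View pics/v12.png

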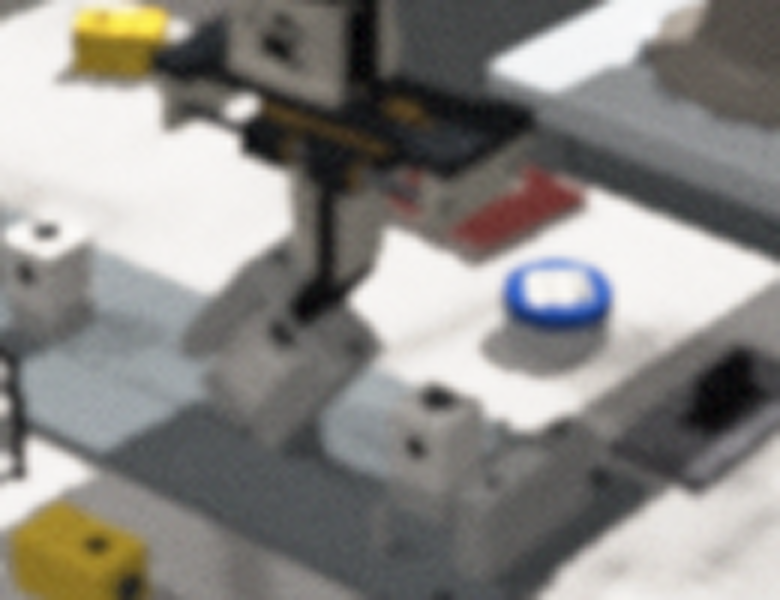

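>>> step_arm --increments '[{"delta_pos": [0,-0.4,0],"dr": [0,0,0],"fingers": 1},{"delta_pos": [0,-0.8,-0.05],"dr": [0,0,0],"fingers": 1},{"delta_pos": [0,-1.2,-0.1],"dr": [0,0,0],"fingers": 1},{"delta_pos": [0,-1.6,-0.15],"dr": [0,0,0],"fingers": 1},{"delta_pos": [0,-2,-0.2],"dr": [0,0,0],"fingers": 1}]' --newtons 20

```text
time: 40.33
tool_pos: [0.5794, 0.07, 0.108]
tool_rot: [3.137, 0.017, -3.086]
contact_force: [-3.1, 7.2, 35.5]
opening: 0.01
grip_force: 29.3
```

Run:
```python
from d import *
state(); im,p=snap("side"); cv2.imwrite("pics/a3_s.png",im[:,:,::-1])
for nm in("a2","a3"):
    s=cv2.imread(f"pics/{nm}_s.png"); r=s[195:245,295:340]
    print(nm,[(q[0].round(1),q[1]) for q in blobs(r.max(2)<50,(295,195),4)])
```

```text
t 40.33 fix mm [ 4.9 98.4] z 108.0 toolz [ 0.017  0.005 -1.   ] yaw-off 0.01 F [-3.1  7.2 35.5] open 10.0 grip 29.3 q [-0.01  0.53  1.51  0.01  1.09 -1.64]
a2 [(array([323.2, 208. ]), np.int32(83))]
a3 [(array([318.2, 207.8]), np.int32(77))]
```

>>> step_arm --increments '[{"delta_pos": [0,0,-0.5],"dr": [0,0,0],"fingers": 1},{"delta_pos": [0,-0.2,-0.9],"dr": [0,0,0],"fingers": 1},{"delta_pos": [0,-0.6,-1.1],"dr": [0,0,0],"fingers": 1},{"delta_pos": [0,-1,-1.2],"dr": [0,0,0],"fingers": 1},{"delta_pos": [0,-1,-1.2],"dr": [0,0,0],"fingers": 1}]' --newtons 15

```text
time: 41.0
tool_pos: [0.5755, 0.0562, 0.1124]
tool_rot: [3.141, 0.002, -3.087]
contact_force: [1.7, 0.9, 5.0]
opening: 0.0037
grip_force: 13.2
```

Run:
```python
from d import *
state(); im,p=snap("side"); cv2.imwrite("pics/a4_s.png",im[:,:,::-1])
a=cv2.imread("pics/a3_s.png")[185:250,275:345]; b=im[185:250,275:345,::-1]
cv2.imwrite("pics/v13.png",cv2.resize(np.hstack([a,b]),(798,370),interpolation=cv2.INTER_CUBIC))
```

```text
t 41.0 fix mm [ 0.3 84.8] z 112.4 toolz [ 0.002  0.001 -1.   ] yaw-off -0.07 F [1.7 0.9 5. ] open 3.7 grip 13.2 q [-0.04  0.52  1.51  0.    1.11 -1.66]
```

View pics/v13.png

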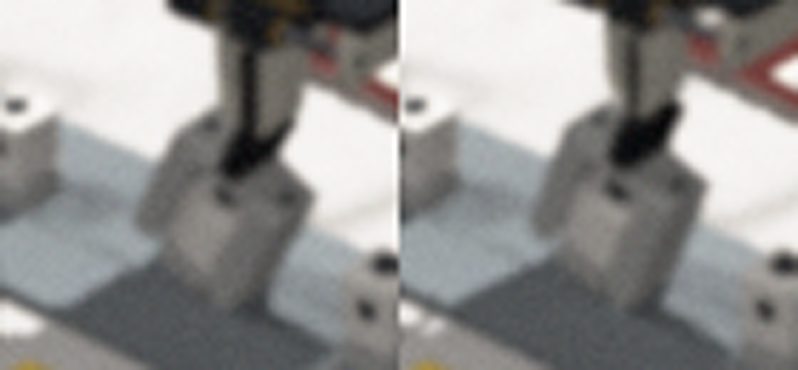

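>>> step_arm --increments '[{"delta_pos": [0,0,0],"dr": [0,0,0],"fingers": 0.7},{"delta_pos": [0,0,0],"dr": [0,0,0],"fingers": 0.4},{"delta_pos": [0,0,0],"dr": [0,0,0],"fingers": 0.1},{"delta_pos": [0,0,0.5],"dr": [0,0,0],"fingers": 0},{"delta_pos": [0,0,1],"dr": [0,0,0],"fingers": 0}]'

```text
time: 41.68
tool_pos: [0.5751, 0.0565, 0.1018]
tool_rot: [3.141, 0.002, -3.086]
contact_force: [-1.1, -1.7, 1.2]
opening: 0.045
grip_force: 0.8
```

Run:
```python
from d import *
state(); im,p=snap("side"); cv2.imwrite("pics/a5_s.png",im[:,:,::-1])
for nm in("a4","a5"):
    s=cv2.imread(f"pics/{nm}_s.png"); r=s[190:245,285:345]
    print(nm,[(q[0].round(1),q[1],q[2]) for q in blobs(r.max(2)<45,(285,190),4)])
a=cv2.imread("pics/a4_s.png"); b=cv2.imread("pics/a5_s.png")
d=cv2.absdiff(a,b)[195:250,270:345].max(2); print("changed px",(d>40).sum());
```

```text
t 41.67 fix mm [-0.2 85.2] z 101.8 toolz [ 0.001  0.001 -1.   ] yaw-off -0.02 F [-1.1 -1.7  1.2] open 45.0 grip 0.8 q [-0.04  0.53  1.52  0.    1.09 -1.66]
a4 [(array([317.1, 208.8]), np.int32(62), array([28, 14, 10, 10], dtype=int32))]
a5 [(array([321.2, 191.3]), np.int32(23), array([33,  0,  7,  5], dtype=int32)), (array([328.5, 190.3]), np.int32(6), array([42,  0,  4,  2], dtype=int32)), (array([313.1, 204.7]), np.int32(104), array([24,  2, 10, 21], dtype=int32))]
changed px 401
```

>>> step_arm --increments '[{"delta_pos": [0,-0.8,0],"dr": [0,0,0],"fingers": 0},{"delta_pos": [0,-1.6,0],"dr": [0,0,0],"fingers": 0},{"delta_pos": [0,-2.4,0],"dr": [0,0,0],"fingers": 0},{"delta_pos": [0,-3.2,0],"dr": [0,0,0],"fingers": 0},{"delta_pos": [0,-4,0],"dr": [0,0,0],"fingers": 0}]'

```text
time: 42.35
tool_pos: [0.5776, 0.0162, 0.1025]
tool_rot: [3.14, 0.002, -3.086]
contact_force: [0.1, -0.2, -0.1]
opening: 0.046
grip_force: 0.0
```

Run:
```python
from d import *
state(); im,p=snap("side"); cv2.imwrite("pics/a6_s.png",im[:,:,::-1])
g=im[185:250,270:345].max(2)
print([(q[0].round(1),q[1],q[2]) for q in blobs(g<45,(270,185),4)])
f=lambda fy,z:proj(p,np.r_[toworld((0.02,fy)),z]).round(1)
print("front leg right-edge bottom/top if upright at 30:",f(.066,.01),f(.07,.096))
```

```text
t 42.35 fix mm [ 0.1 44.8] z 102.5 toolz [ 0.002  0.001 -1.   ] yaw-off -0.04 F [ 0.1 -0.2 -0.1] open 46.0 grip 0.0 q [-0.11  0.53  1.52  0.    1.09 -1.73]
[(array([314.3, 186.1]), np.int32(43), array([38,  0, 19,  5], dtype=int32)), (array([301.5, 193.2]), np.int32(21), array([31,  3,  2, 11], dtype=int32)), (array([306.7, 206.1]), np.int32(76), array([32, 15, 10, 12], dtype=int32))]
front leg right-edge bottom/top if upright at 30: [309.5 237.2] [309.8 214.8]
```

Run:
```python
from d import *
ps=viewer.camera_params("side"); pt=viewer.camera_params("top")
for g in(.02,.03,.04,.05): print(g,proj(ps,np.r_[toworld((0,g)),.112]).round(1),"top",proj(pt,np.r_[toworld((0,g)),.128]).round(1))
im=cv2.imread("pics/a6_s.png").max(2)
for r in range(196,244,3): print(r,im[r,278:330:2])
```

```text
0.02 [301.9 202.9] top [330.9 185. ]
0.03 [304.3 203.8] top [327.9 185.2]
0.04 [306.7 204.8] top [325.  185.3]
0.05 [309.1 205.8] top [322.  185.5]
196 [230 233 238 241 241 243 243 244 244 229 129  75  26 138 242 245 242 169
 110 115 104 157 182 138 110 118]
199 [237 236 233 231 230 230 235 239 241 242 217 107  91 192 232 180 114  98
 111 110 108 194 234 231 224 192]
202 [169 236 248 239 234 231 235 240 241 240 241 237 201 130  51  15  19  87
 116 125 187 235 243 244 244 243]
205 [227 241 225 181 218 235 240 241 243 242 235 195  72  21  14  10  18  91
 206 240 246 246 246 244 244 245]
208 [169 134 119 135 172 179 188 220 229 173 128 103  45  18  15  13  28  95
 219 244 246 247 246 245 246 245]
211 [133 123 125 133 168 171 172 172 149 109 118 114  70  31  41  69  86  90
  86  98 147 213 244 246 246 246]
214 [133 124 122 127 162 171 174 173 150 104 104  97  99 102 110 114 119 115
 108  96  93 142 242 245 245 246]
217 [128 109 102  97 128 138 146 153 139 110 104  99 128 120  90  80 105 110
  97  90  91 134 237 242 243 243]
220 [103  94 105 127 140 138 132 135 130 108 105 102 138 146 150 137 111 106
  93  92  91 119 204 221 232 237]
223 [141 136 140 150 148 148 146 146 134 110 103 104 135 138 143 131 110 101
  93  90  95 109 169 180 187 204]
226 [167 168 166 162 154 159 159 166 156 109 102  98 132 138 140 132 106 103
  96  95  93 109 169 173 177 179]
229 [167 168 168 166 163 165 158 142 124 109 104  92 118 127 135 129 108 104
  94  90  94 116 163 161 176 173]
232 [166 164 167 167 148 123  98  83  82  90  95  79  94 106 109 115 106 102
  90  94  96 112 143 152 149 153]
235 [156 153 120 100  86  79  86  87  83  86  82  85  87  89  93  98 102 104
  96  85 102 130 144 144 147 148]
238 [113  92  84  88  87  86  83  91  87  85  84  86  88  90  88  90  90  94
  82  95 141 149 152 150 153 151]
241 [148 144 133 113  90  83  85  89  88  88  87  88  90  88  86  90  88  86
  90  86  87 112 151 163 169 167]
```

>>> step_arm --increments '[{"delta_pos": [0,-0.2,0.3],"dr": [0,0,0],"fingers": 0},{"delta_pos": [0,-0.2,0.55],"dr": [0,0,0],"fingers": 0},{"delta_pos": [0,-0.2,0.55],"dr": [0,0,0],"fingers": 0.4},{"delta_pos": [0,-0.2,0.55],"dr": [0,0,0],"fingers": 0.8},{"delta_pos": [0,-0.2,0.55],"dr": [0,0,0],"fingers": 1}]' --newtons 55

```text
time: 43.02
tool_pos: [0.5777, 0.0149, 0.0969]
tool_rot: [3.141, 0.002, -3.086]
contact_force: [-0.2, -0.4, -0.5]
opening: 0.0208
grip_force: 0.0
```

>>> step_arm --increments '[{"delta_pos": [0,0,0],"dr": [0,0,0],"fingers": 1},{"delta_pos": [0,0,0],"dr": [0,0,0],"fingers": 1},{"delta_pos": [0,0,0],"dr": [0,0,0],"fingers": 1},{"delta_pos": [0,0,0],"dr": [0,0,0],"fingers": 1},{"delta_pos": [0,0,-0.1],"dr": [0,0,0],"fingers": 1}]'

```text
time: 43.65
tool_pos: [0.5772, 0.0149, 0.0974]
tool_rot: [3.14, 0.001, -3.086]
contact_force: [-0.6, 0.1, -2.8]
opening: 0.0151
grip_force: 55.0
```

```bash
python3 d.py; python3 look2.py a7 183 -91.6 -165.6 2>/dev/null
python3 - <<'E'
from d import *
im=cv2.imread("pics/a7_s.png"); m=im.max(2)
for r in (205,208,214,220,226,232): print(r,m[r,284:330:2])
E
```

```text
t 43.65 fix mm [-0.4 43.4] z 97.4 toolz [ 0.001  0.001 -1.   ] yaw-off -0.03 F [-0.6  0.1 -2.8] open 15.1 grip 55.0 q [-0.11  0.54  1.53  0.    1.08 -1.73]
top [(183.0, np.int32(19), (np.float64(1.1), np.float64(181.3))), (-91.6, np.int32(21), (np.float64(2.0), np.float64(-92.6))), (-165.6, np.int32(17), (np.float64(1.2), np.float64(-166.0)))]
side [(183.0, np.int32(20), (np.float64(3.4), np.float64(184.6))), (-91.6, np.int32(4), (np.float64(5.4), np.float64(-88.2))), (-165.6, np.int32(17), (np.float64(21.6), np.float64(-123.4)))]
205 [178 218 234 240 241 243 242 235 196  82  14  12  56  67  47 204 245 245
 246 244 244 245 244]
208 [131 172 178 195 223 230 175 129 111  55  11   9  13  18  62 180 240 245
 247 246 245 246 245]
214 [129 163 173 175 174 153 111 105  94 101  97 106 115 121 112 109  94  92
 114 224 246 245 246]
220 [129 141 138 130 139 133 111 104 109 136 148 154 140 108 103  97  88  93
 105 192 223 230 236]
226 [160 157 163 161 164 163 119 102  94 134 141 141 135 112 105  99  91  93
 104 158 179 177 177]
232 [160 151 119  92  85  87  85  87  82  97 104 105 113 109 108  96  91  94
 105 143 152 154 151]
```

>>> step_arm --increments '[{"delta_pos": [0,0.4,0],"dr": [0,0,0],"fingers": 1},{"delta_pos": [0,1.1,0],"dr": [0,0,0],"fingers": 1},{"delta_pos": [0,1.9,0],"dr": [0,0,0],"fingers": 1},{"delta_pos": [0,2.7,0],"dr": [0,0,0],"fingers": 1},{"delta_pos": [0,3.5,0],"dr": [0,0,0],"fingers": 1}]'

```text
time: 44.38
tool_pos: [0.5758, 0.0501, 0.098]
tool_rot: [3.141, 0.003, -3.086]
contact_force: [0.3, -2.3, -1.4]
opening: 0.0149
grip_force: 55.1
```

```bash
python3 d.py 0 .1258 .0974
```

```text
t 44.38 fix mm [ 0.2 78.7] z 98.0 toolz [ 0.003  0.001 -1.   ] yaw-off -0.01 F [ 0.3 -2.3 -1.4] open 14.9 grip 55.1 q [-0.05  0.54  1.52  0.    1.08 -1.67]
delta [0.02 4.71 0.07] [ 0.04  0.15 -0.01]
```

>>> step_arm --increments '[{"delta_pos": [0,0.8,0],"dr": [0,0,0],"fingers": 1},{"delta_pos": [0,1.6,0],"dr": [0,0,0],"fingers": 1},{"delta_pos": [0,2.4,0],"dr": [0,0,0],"fingers": 1},{"delta_pos": [0,3.2,0],"dr": [0,0,0],"fingers": 1},{"delta_pos": [0,4,0],"dr": [0,0,0],"fingers": 1}]'

```text
time: 45.0
tool_pos: [0.5734, 0.0899, 0.0979]
tool_rot: [3.141, 0.002, -3.086]
contact_force: [0.5, -1.4, -4.4]
opening: 0.0154
grip_force: 55.0
```

>>> step_arm --increments '[{"delta_pos": [0,0.2,0],"dr": [0,0,0],"fingers": 1},{"delta_pos": [0,0.4,0],"dr": [0,0,0],"fingers": 1},{"delta_pos": [0,0.6,0],"dr": [0,0,0],"fingers": 1},{"delta_pos": [0,0.7,0],"dr": [0,0,0],"fingers": 1},{"delta_pos": [0,0.7,0],"dr": [0,0,0],"fingers": 1}]'

```text
time: 45.62
tool_pos: [0.573, 0.0964, 0.0979]
tool_rot: [3.141, 0.002, -3.086]
contact_force: [0.3, -3.9, -2.1]
opening: 0.0152
grip_force: 55.1
```

```bash
python3 d.py 0 .1258 .0974; python3 look2.py a8 183 -91.6 -165.6 2>/dev/null
```

```text
t 45.62 fix mm [  0.  125.1] z 97.9 toolz [ 0.002  0.001 -1.   ] yaw-off -0.03 F [ 0.3 -3.9 -2.1] open 15.2 grip 55.1 q [ 0.03  0.54  1.51  0.    1.08 -1.59]
delta [0.   0.07 0.05] [ 0.05  0.12 -0.03]
top [(183.0, np.int32(101), (np.float64(4.5), np.float64(177.5))), (-91.6, np.int32(21), (np.float64(2.0), np.float64(-92.6))), (-165.6, np.int32(17), (np.float64(1.2), np.float64(-166.0)))]
side [(183.0, np.int32(67), (np.float64(-2.9), np.float64(168.4))), (-91.6, np.int32(4), (np.float64(5.4), np.float64(-88.2))), (-165.6, np.int32(17), (np.float64(22.8), np.float64(-123.6)))]
```

>>> step_arm --increments '[{"delta_pos": [0,0.08,0],"dr": [0,0,0],"fingers": 1},{"delta_pos": [0,0.08,0],"dr": [0,0,0],"fingers": 1},{"delta_pos": [0,0.08,0],"dr": [0,0,0],"fingers": 1},{"delta_pos": [0,-0.15,0],"dr": [0,0,0],"fingers": 1},{"delta_pos": [0,-0.15,0],"dr": [0,0,0],"fingers": 1}]'

```text
time: 46.35
tool_pos: [0.573, 0.0954, 0.0978]
tool_rot: [3.14, 0.002, -3.087]
contact_force: [1.5, -2.2, -3.8]
opening: 0.0155
grip_force: 55.0
```

>>> step_arm --increments '[{"delta_pos": [0,0,-0.5],"dr": [0,0,0],"fingers": 1},{"delta_pos": [0,0,-2.5],"dr": [0,0,0],"fingers": 1},{"delta_pos": [0,0,-5],"dr": [0,0,0],"fingers": 1},{"delta_pos": [0,0,-7.5],"dr": [0,0,0],"fingers": 1},{"delta_pos": [0,0,-9.5],"dr": [0,0,0],"fingers": 1}]'

```text
time: 46.98
tool_pos: [0.5729, 0.0959, 0.1943]
tool_rot: [3.139, 0.003, -3.086]
contact_force: [-0.2, -0.9, -3.0]
opening: 0.0153
grip_force: 55.0
```

>>> step_arm --increments '[{"delta_pos": [0,-3,0],"dr": [0,0,0],"fingers": 1},{"delta_pos": [0,-7,0],"dr": [0,0,0],"fingers": 1},{"delta_pos": [0,-11,0],"dr": [0,0,0],"fingers": 1},{"delta_pos": [0,-15,0],"dr": [0,0,0],"fingers": 1},{"delta_pos": [0,-19,0],"dr": [0,0,0],"fingers": 1}]'

```text
time: 47.6
tool_pos: [0.5835, -0.095, 0.193]
tool_rot: [3.139, 0.003, -3.086]
contact_force: [0.3, 0.2, -4.4]
opening: 0.0156
grip_force: 55.0
```

```bash
python3 d.py 0 -.0908 .134; python3 look2.py a9 183 123 -91.6 -165.6 2>/dev/null
```

```text
t 47.6 fix mm [ -0.2 -66.6] z 193.0 toolz [ 0.003  0.003 -1.   ] yaw-off 0.0 F [ 0.3  0.2 -4.4] open 15.6 grip 55.0 q [-0.29  0.47  1.36  0.    1.31 -1.92]
delta [-0.   -2.43  5.89] [0.14 0.15 0.  ]
top [(183.0, np.int32(19), (np.float64(1.7), np.float64(181.1))), (123.0, np.int32(19), (np.float64(2.1), np.float64(120.2))), (-91.6, np.int32(81), (np.float64(14.5), np.float64(-91.6))), (-165.6, np.int32(62), (np.float64(-7.3), np.float64(-150.9)))]
side [(183.0, np.int32(13), (np.float64(3.4), np.float64(183.3))), (123.0, np.int32(20), (np.float64(4.4), np.float64(123.9))), (-91.6, np.int32(5), (np.float64(6.0), np.float64(-89.5))), (-165.6, np.int32(17), (np.float64(22.4), np.float64(-122.4)))]
```

>>> step_arm --increments '[{"delta_pos": [0,-1.2,0],"dr": [0.1,0.1,0],"fingers": 1},{"delta_pos": [0,-2.4,0],"dr": [0.1,0.1,0],"fingers": 1},{"delta_pos": [0,-2.4,1.5],"dr": [0.1,0.1,0],"fingers": 1},{"delta_pos": [0,-2.4,3.2],"dr": [0.1,0.1,0],"fingers": 1},{"delta_pos": [0,-2.4,4.5],"dr": [0.1,0.1,0],"fingers": 1}]'

```text
time: 48.32
tool_pos: [0.5844, -0.1178, 0.146]
tool_rot: [3.141, -0.001, -3.086]
contact_force: [0.6, 0.4, -3.4]
opening: 0.0149
grip_force: 55.0
```

>>> step_arm --increments '[{"delta_pos": [0,0,0.8],"dr": [0,0,0],"fingers": 1},{"delta_pos": [0,0,1.4],"dr": [0,0,0],"fingers": 1},{"delta_pos": [0,0,1.4],"dr": [0,0,0],"fingers": 1},{"delta_pos": [0,0,1.4],"dr": [0,0,0],"fingers": 1},{"delta_pos": [0,0,1.4],"dr": [0,0,0],"fingers": 1}]'

```text
time: 48.95
tool_pos: [0.5852, -0.1187, 0.1342]
tool_rot: [-3.141, 0.001, -3.086]
contact_force: [-0.3, -0.6, -3.2]
opening: 0.0151
grip_force: 55.0
```

```bash
python3 d.py 0 -.0908 .0976
```

```text
t 48.95 fix mm [  0.1 -90.4] z 134.2 toolz [ 0.001 -0.001 -1.   ] yaw-off -0.03 F [-0.3 -0.6 -3.2] open 15.1 grip 55.0 q [-0.33  0.53  1.42 -0.    1.19 -1.95]
delta [ 0.02 -0.04  3.66] [-0.06  0.08 -0.03]
```

>>> step_arm --increments '[{"delta_pos": [0,0,1],"dr": [0,0,0],"fingers": 1},{"delta_pos": [0,0,2],"dr": [0,0,0],"fingers": 1},{"delta_pos": [0,0,3],"dr": [0,0,0],"fingers": 1},{"delta_pos": [0,0,3.6],"dr": [0,0,0],"fingers": 1},{"delta_pos": [0,0,3.6],"dr": [0,0,0],"fingers": 1}]'

```text
time: 49.58
tool_pos: [0.585, -0.1188, 0.0974]
tool_rot: [-3.141, 0.0, -3.086]
contact_force: [0.3, 0.4, -3.4]
opening: 0.0155
grip_force: 55.0
```

>>> step_arm --increments '[{"delta_pos": [0,0.4,0],"dr": [0,0,0],"fingers": 1},{"delta_pos": [0,1.2,0],"dr": [0,0,0],"fingers": 1},{"delta_pos": [0,2.1,0],"dr": [0,0,0],"fingers": 1},{"delta_pos": [0,3,0],"dr": [0,0,0],"fingers": 1},{"delta_pos": [0,4,0],"dr": [0,0,0],"fingers": 1}]'

```text
time: 50.2
tool_pos: [0.5828, -0.0781, 0.0979]
tool_rot: [-3.141, 0.001, -3.086]
contact_force: [1.1, -4.0, -1.0]
opening: 0.0153
grip_force: 55.2
```

```bash
python3 d.py 0 .0656 .0976
```

```text
t 50.2 fix mm [  0.  -49.6] z 97.9 toolz [ 0.001 -0.001 -1.   ] yaw-off -0.02 F [ 1.1 -4.  -1. ] open 15.3 grip 55.2 q [-0.26  0.56  1.49 -0.    1.09 -1.89]
delta [1.000e-02 1.152e+01 2.000e-02] [-0.05  0.05 -0.02]
```

>>> step_arm --increments '[{"delta_pos": [0,0.9,0],"dr": [0,0,0],"fingers": 1},{"delta_pos": [0,1.8,0],"dr": [0,0,0],"fingers": 1},{"delta_pos": [0,2.7,0],"dr": [0,0,0],"fingers": 1},{"delta_pos": [0,3.6,0],"dr": [0,0,0],"fingers": 1},{"delta_pos": [0,4.5,0],"dr": [0,0,0],"fingers": 1}]'

```text
time: 50.82
tool_pos: [0.5805, -0.0337, 0.098]
tool_rot: [-3.14, 0.001, -3.086]
contact_force: [0.4, -0.5, -3.2]
opening: 0.0155
grip_force: 55.0
```

>>> step_arm --increments '[{"delta_pos": [0,0.9,0],"dr": [0,0,0],"fingers": 1},{"delta_pos": [0,1.8,0],"dr": [0,0,0],"fingers": 1},{"delta_pos": [0,2.7,0],"dr": [0,0,0],"fingers": 1},{"delta_pos": [0,3.6,0],"dr": [0,0,0],"fingers": 1},{"delta_pos": [0,4.5,0],"dr": [0,0,0],"fingers": 1}]'

```text
time: 51.45
tool_pos: [0.5778, 0.0115, 0.0979]
tool_rot: [-3.14, 0.001, -3.086]
contact_force: [1.4, -10.3, 10.1]
opening: 0.0153
grip_force: 55.9
```

```bash
python3 d.py 0 .0656 .0976; python3 look2.py a10 183 123 -165.6 2>/dev/null
```

```text
t 51.45 fix mm [ 0.1 40.1] z 97.9 toolz [ 0.001 -0.001 -1.   ] yaw-off -0.01 F [  1.4 -10.3  10.1] open 15.3 grip 55.9 q [-0.11  0.54  1.52 -0.    1.08 -1.74]
delta [0.01 2.55 0.03] [-0.08  0.05 -0.01]
top [(183.0, np.int32(19), (np.float64(1.1), np.float64(181.3))), (123.0, np.int32(81), (np.float64(7.8), np.float64(126.0))), (-165.6, np.int32(17), (np.float64(1.2), np.float64(-166.0)))]
side [(183.0, np.int32(21), (np.float64(3.7), np.float64(185.1))), (123.0, np.int32(19), (np.float64(4.0), np.float64(124.1))), (-165.6, np.int32(18), (np.float64(21.6), np.float64(-122.7)))]
```

>>> step_arm --increments '[{"delta_pos": [0,-0.1,-0.1],"dr": [0,0,0],"fingers": 1},{"delta_pos": [0,-0.1,-0.2],"dr": [0,0,0],"fingers": 1},{"delta_pos": [0,-0.1,-0.2],"dr": [0,0,0],"fingers": 1},{"delta_pos": [0,-0.1,-0.2],"dr": [0,0,0],"fingers": 1},{"delta_pos": [0,-0.1,-0.2],"dr": [0,0,0],"fingers": 1}]'

```text
time: 52.18
tool_pos: [0.5777, 0.0101, 0.0995]
tool_rot: [-3.141, 0.0, -3.086]
contact_force: [-0.2, -0.4, -2.0]
opening: 0.0156
grip_force: 55.0
```

```bash
python3 d.py 0 .0656 .0976
python3 - <<'E'
from d import *
im,p=snap("side"); cv2.imwrite("pics/a11_s.png",im[:,:,::-1]); m=im.max(2)
for r in range(206,240,3): print(r,m[r,284:336:2])
E
```

```text
t 52.17 fix mm [-0.1 38.7] z 99.5 toolz [ 0.    -0.001 -1.   ] yaw-off -0.03 F [-0.2 -0.4 -2. ] open 15.6 grip 55.0 q [-0.11  0.54  1.52 -0.    1.08 -1.74]
delta [-0.01  2.69  0.19] [-0.03  0.01 -0.03]
206 [180 201 224 235 240 228 178 131  76  25  17  15  19  24 137 240 246 246
 246 245 244 244 244 245 246 245]
209 [175 175 178 180 183 137 114 121 101  39  18  27  59  84  90 117 174 218
 241 246 246 245 246 245 246 244]
212 [171 172 173 174 172 128 102 100  98  98  95 101 111 101  97  84  86  96
 210 245 245 246 246 245 246 245]
215 [168 166 170 171 165 131 104 103  92 103  83  75  99 117 113 103  93  90
 181 243 244 245 246 245 244 245]
218 [167 159 156 161 161 127 108 105 144 154 135 115 106 109  99  90  90  92
 168 235 239 241 241 243 243 243]
221 [165 166 167 161 161 136 102 107 135 130 139 144 118 107 102  90  90  91
 138 190 198 196 221 236 238 237]
224 [156 163 164 164 158 135 107 105 131  83  92 133 116 104 100  95  91  97
 135 158 114  48  63 138 186 207]
227 [163 160 160 159 163 141 108 106 132 136 141 138 122 106 100  92  95 107
 144 162 160 145 142 150 131 151]
230 [167 164 160 134 123  99  85  84 101 113 122 130 117 102 101  92  91 109
 137 138 142 144 133 107  99 133]
233 [134 107  89  83  84  86  86  83  91 102 105 109 105 107  99  91  87  99
 134 142 140 141 125  93 103 139]
236 [ 86  83  86  86  85  86  85  88  88  80  89  95  89  97  95  82 111 134
 136 137 143 137 126 122 132 138]
239 [ 87  88  87  90  84  85  89  85  88  89  88  89  88  87  81  75 106 130
 110 112 119 128 119 106  94 118]
```

>>> step_arm --increments '[{"delta_pos": [0,0.5,0],"dr": [0,0,0],"fingers": 1},{"delta_pos": [0,1,0],"dr": [0,0,0],"fingers": 1},{"delta_pos": [0,1.5,0],"dr": [0,0,0],"fingers": 1},{"delta_pos": [0,1.9,0],"dr": [0,0,0],"fingers": 1},{"delta_pos": [0,2.2,0],"dr": [0,0,0],"fingers": 1}]'

```text
time: 52.85
tool_pos: [0.5767, 0.0321, 0.0997]
tool_rot: [-3.14, 0.001, -3.086]
contact_force: [0.5, -2.3, -4.3]
opening: 0.0154
grip_force: 55.1
```

```bash
python3 d.py 0 .0656 .0976; python3 look2.py a12 183 123 -165.6 2>/dev/null
```

```text
t 52.85 fix mm [ 0.1 60.7] z 99.7 toolz [ 0.001 -0.001 -1.   ] yaw-off -0.01 F [ 0.5 -2.3 -4.3] open 15.4 grip 55.1 q [-0.08  0.54  1.52 -0.    1.08 -1.7 ]
delta [0.01 0.49 0.21] [-0.08  0.04 -0.01]
top [(183.0, np.int32(15), (np.float64(0.0), np.float64(181.4))), (123.0, np.int32(80), (np.float64(6.3), np.float64(118.2))), (-165.6, np.int32(17), (np.float64(1.2), np.float64(-166.0)))]
side [(183.0, np.int32(20), (np.float64(4.1), np.float64(185.5))), (123.0, np.int32(63), (np.float64(-1.8), np.float64(107.5))), (-165.6, np.int32(18), (np.float64(21.6), np.float64(-122.7)))]
```

>>> step_arm --increments '[{"delta_pos": [0,0.25,0],"dr": [0,0,0],"fingers": 1},{"delta_pos": [0,0.4,0],"dr": [0,0,0],"fingers": 1},{"delta_pos": [0,0.5,0],"dr": [0,0,0],"fingers": 1},{"delta_pos": [0,0.5,0],"dr": [0,0,0],"fingers": 1},{"delta_pos": [0,0.5,0],"dr": [0,0,0],"fingers": 1}]'

```text
time: 53.58
tool_pos: [0.5764, 0.0366, 0.0998]
tool_rot: [-3.14, 0.001, -3.086]
contact_force: [0.1, -5.6, -0.3]
opening: 0.0152
grip_force: 55.1
```

>>> step_arm --increments '[{"delta_pos": [0,-0.15,0],"dr": [0,0,0],"fingers": 1},{"delta_pos": [0,-0.18,0],"dr": [0,0,0],"fingers": 1},{"delta_pos": [0,-0.18,-0.5],"dr": [0,0,0],"fingers": 1},{"delta_pos": [0,-0.18,-2.5],"dr": [0,0,0],"fingers": 1},{"delta_pos": [0,-0.18,-5],"dr": [0,0,0],"fingers": 1}]'

```text
time: 54.2
tool_pos: [0.5756, 0.0357, 0.1495]
tool_rot: [3.142, -0.002, -3.086]
contact_force: [0.1, -0.7, -4.1]
opening: 0.0155
grip_force: 55.0
```

>>> step_arm --increments '[{"delta_pos": [0,0,-2.5],"dr": [0,0,0],"fingers": 1},{"delta_pos": [0,0,-4.3],"dr": [0,0,0],"fingers": 1},{"delta_pos": [0,-3,-4.3],"dr": [0,0,0],"fingers": 1},{"delta_pos": [0,-7,-4.3],"dr": [0,0,0],"fingers": 1},{"delta_pos": [0,-11,-4.3],"dr": [0,0,0],"fingers": 1}]'

```text
time: 54.82
tool_pos: [0.5823, -0.0743, 0.1929]
tool_rot: [3.141, 0.0, -3.085]
contact_force: [0.3, -0.3, -4.1]
opening: 0.0156
grip_force: 55.0
```

```bash
python3 d.py 0 -.1648 .134; python3 look2.py a13 183 123 63 -165.6 2>/dev/null
```

```text
t 54.83 fix mm [ -0.2 -45.9] z 192.9 toolz [ 0.     0.001 -1.   ] yaw-off 0.04 F [ 0.3 -0.3 -4.1] open 15.6 grip 55.0 q [-0.26  0.47  1.37  0.    1.31 -1.89]
delta [-1.00e-02 -1.19e+01  5.88e+00] [0.05 0.02 0.04]
top [(183.0, np.int32(19), (np.float64(1.1), np.float64(181.3))), (123.0, np.int32(17), (np.float64(1.3), np.float64(120.3))), (63.0, np.int32(15), (np.float64(4.2), np.float64(59.9))), (-165.6, np.int32(69), (np.float64(7.8), np.float64(-156.7)))]
side [(183.0, np.int32(17), (np.float64(3.6), np.float64(185.2))), (123.0, np.int32(22), (np.float64(4.4), np.float64(123.9))), (63.0, np.int32(19), (np.float64(6.2), np.float64(64.7))), (-165.6, np.int32(18), (np.float64(21.3), np.float64(-123.0)))]
```

>>> step_arm --increments '[{"delta_pos": [0,-4,0],"dr": [0,0,0],"fingers": 1},{"delta_pos": [0,-8,0],"dr": [0,0,0],"fingers": 1},{"delta_pos": [0,-11,0],"dr": [0,0,0],"fingers": 1},{"delta_pos": [0,-11.9,0],"dr": [0,0,0],"fingers": 1},{"delta_pos": [0,-11.9,1],"dr": [0,0,0],"fingers": 1}]'

```text
time: 55.55
tool_pos: [0.5895, -0.1926, 0.183]
tool_rot: [-3.141, 0.002, -3.086]
contact_force: [0.3, 0.3, -3.0]
opening: 0.0155
grip_force: 55.0
```

>>> step_arm --increments '[{"delta_pos": [0,0,1.2],"dr": [0,0,0],"fingers": 1},{"delta_pos": [0,0,2.6],"dr": [0,0,0],"fingers": 1},{"delta_pos": [0,0,4],"dr": [0,0,0],"fingers": 1},{"delta_pos": [0,0,4.8],"dr": [0,0,0],"fingers": 1},{"delta_pos": [0,0,4.8],"dr": [0,0,0],"fingers": 1}]'

```text
time: 56.18
tool_pos: [0.5887, -0.1931, 0.1339]
tool_rot: [-3.142, -0.001, -3.086]
contact_force: [0.3, -0.3, -3.2]
opening: 0.0153
grip_force: 55.0
```

```bash
python3 d.py 0 -.1648 .099
```

```text
t 56.17 fix mm [  -0.5 -164.8] z 133.9 toolz [-0.001 -0.    -1.   ] yaw-off -0.02 F [ 0.3 -0.3 -3.2] open 15.3 grip 55.0 q [-0.44  0.57  1.35 -0.    1.22 -2.07]
delta [-0.05  0.    3.49] [-0.   -0.06 -0.02]
```

>>> step_arm --increments '[{"delta_pos": [-0.05,0,1],"dr": [0,0,0],"fingers": 1},{"delta_pos": [-0.05,0,2],"dr": [0,0,0],"fingers": 1},{"delta_pos": [-0.05,0,3],"dr": [0,0,0],"fingers": 1},{"delta_pos": [-0.05,0,3.5],"dr": [0,0,0],"fingers": 1},{"delta_pos": [-0.05,0,3.5],"dr": [0,0,0],"fingers": 1}]'

```text
time: 56.8
tool_pos: [0.5893, -0.1933, 0.0992]
tool_rot: [-3.141, -0.0, -3.086]
contact_force: [0.2, 1.2, -2.8]
opening: 0.0152
grip_force: 55.0
```

>>> step_arm --increments '[{"delta_pos": [0,0.4,0],"dr": [0,0,0],"fingers": 1},{"delta_pos": [0,1.2,0],"dr": [0,0,0],"fingers": 1},{"delta_pos": [0,2.1,0],"dr": [0,0,0],"fingers": 1},{"delta_pos": [0,3,0],"dr": [0,0,0],"fingers": 1},{"delta_pos": [0,4,0],"dr": [0,0,0],"fingers": 1}]'

```text
time: 57.42
tool_pos: [0.5876, -0.1529, 0.1002]
tool_rot: [-3.14, 0.001, -3.086]
contact_force: [1.2, -3.9, -1.1]
opening: 0.0155
grip_force: 55.1
```

>>> step_arm --increments '[{"delta_pos": [0,0.9,0],"dr": [0,0,0],"fingers": 1},{"delta_pos": [0,1.8,0],"dr": [0,0,0],"fingers": 1},{"delta_pos": [0,2.7,0],"dr": [0,0,0],"fingers": 1},{"delta_pos": [0,3.6,0],"dr": [0,0,0],"fingers": 1},{"delta_pos": [0,4.5,0],"dr": [0,0,0],"fingers": 1}]'

```text
time: 58.05
tool_pos: [0.5847, -0.1077, 0.0997]
tool_rot: [-3.141, 0.0, -3.086]
contact_force: [0.2, -2.2, -1.6]
opening: 0.0155
grip_force: 55.1
```

```bash
python3 d.py 0 .005 .099; python3 look2.py a14 183 123 63 2>/dev/null
```

```text
t 58.05 fix mm [  0.3 -79.4] z 99.7 toolz [ 0. -0. -1.] yaw-off -0.03 F [ 0.2 -2.2 -1.6] open 15.5 grip 55.1 q [-0.31  0.56  1.47 -0.    1.11 -1.94]
delta [0.03 8.44 0.06] [-0.03  0.01 -0.03]
top [(183.0, np.int32(18), (np.float64(2.0), np.float64(180.3))), (123.0, np.int32(19), (np.float64(2.1), np.float64(120.2))), (63.0, np.int32(20), (np.float64(5.1), np.float64(59.9)))]
side [(183.0, np.int32(12), (np.float64(2.2), np.float64(182.7))), (123.0, np.int32(22), (np.float64(3.9), np.float64(122.9))), (63.0, np.int32(17), (np.float64(7.5), np.float64(63.0)))]
```

>>> step_arm --increments '[{"delta_pos": [0,0.9,0],"dr": [0,0,0],"fingers": 1},{"delta_pos": [0,1.8,0],"dr": [0,0,0],"fingers": 1},{"delta_pos": [0,2.7,0],"dr": [0,0,0],"fingers": 1},{"delta_pos": [0,3.6,0],"dr": [0,0,0],"fingers": 1},{"delta_pos": [0,4.5,0],"dr": [0,0,0],"fingers": 1}]'

```text
time: 58.78
tool_pos: [0.5823, -0.0631, 0.0997]
tool_rot: [-3.141, 0.0, -3.086]
contact_force: [-0.2, -0.5, -4.0]
opening: 0.0156
grip_force: 55.0
```

>>> step_arm --increments '[{"delta_pos": [0,0.8,0],"dr": [0,0,0],"fingers": 1},{"delta_pos": [0,1.6,0],"dr": [0,0,0],"fingers": 1},{"delta_pos": [0,2.4,0],"dr": [0,0,0],"fingers": 1},{"delta_pos": [0,3,0],"dr": [0,0,0],"fingers": 1},{"delta_pos": [0,3.5,0],"dr": [0,0,0],"fingers": 1}]'

```text
time: 59.4
tool_pos: [0.5804, -0.0283, 0.0996]
tool_rot: [-3.14, 0.0, -3.086]
contact_force: [0.6, -3.2, -4.7]
opening: 0.0151
grip_force: 55.1
```

```bash
python3 d.py 0 .005 .099; python3 look2.py a15 183 123 63 2>/dev/null
```

```text
t 59.4 fix mm [0.4 0.1] z 99.6 toolz [ 0.    -0.001 -1.   ] yaw-off -0.01 F [ 0.6 -3.2 -4.7] open 15.1 grip 55.1 q [-0.18  0.54  1.51 -0.    1.09 -1.81]
delta [0.04 0.49 0.06] [-0.07  0.01 -0.01]
top [(183.0, np.int32(19), (np.float64(1.1), np.float64(181.3))), (123.0, np.int32(19), (np.float64(2.1), np.float64(120.2))), (63.0, np.int32(55), (np.float64(12.4), np.float64(59.0)))]
side [(183.0, np.int32(21), (np.float64(3.7), np.float64(185.1))), (123.0, np.int32(20), (np.float64(5.2), np.float64(123.8))), (63.0, np.int32(66), (np.float64(-2.0), np.float64(44.6)))]
```

>>> step_arm --increments '[{"delta_pos": [0,0.25,0],"dr": [0,0,0],"fingers": 1},{"delta_pos": [0,0.4,0],"dr": [0,0,0],"fingers": 1},{"delta_pos": [0,0.5,0],"dr": [0,0,0],"fingers": 1},{"delta_pos": [0,0.5,0],"dr": [0,0,0],"fingers": 1},{"delta_pos": [0,0.5,0],"dr": [0,0,0],"fingers": 1}]'

```text
time: 60.12
tool_pos: [0.5801, -0.0238, 0.0996]
tool_rot: [-3.141, 0.0, -3.086]
contact_force: [1.1, -5.4, -2.9]
opening: 0.0154
grip_force: 55.1
```

>>> step_arm --increments '[{"delta_pos": [0,-0.15,0],"dr": [0,0,0],"fingers": 1},{"delta_pos": [0,-0.18,0],"dr": [0,0,0],"fingers": 1},{"delta_pos": [0,-0.18,-0.5],"dr": [0,0,0],"fingers": 1},{"delta_pos": [0,-0.18,-2.5],"dr": [0,0,0],"fingers": 1},{"delta_pos": [0,-0.18,-5],"dr": [0,0,0],"fingers": 1}]'

```text
time: 60.75
tool_pos: [0.5796, -0.0248, 0.1498]
tool_rot: [3.141, -0.001, -3.086]
contact_force: [-0.2, -0.3, -2.5]
opening: 0.0154
grip_force: 55.0
```

>>> step_arm --increments '[{"delta_pos": [0,0,-2.5],"dr": [0,0,0],"fingers": 1},{"delta_pos": [0,0,-4.5],"dr": [0,0,0],"fingers": 1},{"delta_pos": [3.5,-3,-4.5],"dr": [0,0,0],"fingers": 1},{"delta_pos": [7,-6,-4.5],"dr": [0,0,0],"fingers": 1},{"delta_pos": [11,-9.4,-4.5],"dr": [0,0,0],"fingers": 1}]'

```text
time: 61.38
tool_pos: [0.4748, -0.1251, 0.1951]
tool_rot: [3.141, 0.001, -3.085]
contact_force: [0.2, -1.5, -3.3]
opening: 0.0155
grip_force: 55.0
```

```bash
python3 d.py -.190 -.156 .12; python3 look2.py a16 183 123 63 3 2>/dev/null
```

```text
t 61.38 fix mm [-110.5  -90.6] z 195.1 toolz [ 0.001  0.    -1.   ] yaw-off 0.05 F [ 0.2 -1.5 -3.3] open 15.5 grip 55.0 q [-0.41  0.29  1.63  0.    1.22 -2.04]
delta [ 7.97 -6.53  7.5 ] [0.01 0.07 0.05]
top [(183.0, np.int32(20), (np.float64(1.3), np.float64(181.7))), (123.0, np.int32(19), (np.float64(2.1), np.float64(120.2))), (63.0, np.int32(18), (np.float64(3.6), np.float64(60.0))), (3.0, np.int32(17), (np.float64(1.8), np.float64(-0.5)))]
side [(183.0, np.int32(20), (np.float64(4.1), np.float64(185.5))), (123.0, np.int32(21), (np.float64(4.5), np.float64(124.5))), (63.0, np.int32(21), (np.float64(6.6), np.float64(64.3))), (3.0, np.int32(19), (np.float64(6.1), np.float64(5.1)))]
```

>>> step_arm --increments '[{"delta_pos": [2.7,-2.2,0],"dr": [0,0,0],"fingers": 1},{"delta_pos": [5.4,-4.4,0],"dr": [0,0,0],"fingers": 1},{"delta_pos": [8,-6.5,1],"dr": [0,0,0],"fingers": 1},{"delta_pos": [8,-6.5,4],"dr": [0,0,0],"fingers": 1},{"delta_pos": [8,-6.5,7.5],"dr": [0,0,0],"fingers": 1}]'

```text
time: 62.1
tool_pos: [0.4003, -0.1947, 0.1199]
tool_rot: [-3.14, 0.003, -3.087]
contact_force: [0.1, -0.7, -3.9]
opening: 0.0153
grip_force: 55.0
```

>>> step_arm --increments '[{"delta_pos": [0,0,1.2],"dr": [0,0,0],"fingers": 1},{"delta_pos": [0,0,2.3],"dr": [0,0,0],"fingers": 1},{"delta_pos": [0,0,2.9],"dr": [0,0,0],"fingers": 1},{"delta_pos": [0,0,2.9],"dr": [0,0,0],"fingers": 1},{"delta_pos": [0,0,2.9],"dr": [0,0,0],"fingers": 1}]'

```text
time: 62.72
tool_pos: [0.3998, -0.1949, 0.0913]
tool_rot: [-3.14, 0.001, -3.086]
contact_force: [0.3, -0.8, -2.9]
opening: 0.0156
grip_force: 55.0
```

```bash
python3 d.py -.190 -.156 .0865
```

```text
t 62.73 fix mm [-189.2 -156.1] z 91.3 toolz [ 0.001 -0.001 -1.   ] yaw-off -0.02 F [ 0.3 -0.8 -2.9] open 15.6 grip 55.0 q [-0.63  0.34  1.9  -0.    0.91 -2.25]
delta [0.08 0.01 0.48] [-0.08  0.08 -0.02]
```

>>> step_arm --increments '[{"delta_pos": [0,0,0.2],"dr": [0,0,0],"fingers": 1},{"delta_pos": [0,0,0.35],"dr": [0,0,0],"fingers": 1},{"delta_pos": [0,0,0.42],"dr": [0,0,0],"fingers": 1},{"delta_pos": [0,0,0.46],"dr": [0,0,0],"fingers": 1},{"delta_pos": [0,0,0.46],"dr": [0,0,0],"fingers": 1}]'

```text
time: 63.35
tool_pos: [0.3998, -0.1952, 0.0868]
tool_rot: [-3.14, 0.001, -3.086]
contact_force: [-0.7, -1.3, 5.6]
opening: 0.0156
grip_force: 55.0
```

```bash
python3 d.py
```

```text
t 63.35 fix mm [-189.2 -156.4] z 86.8 toolz [ 0.002 -0.002 -1.   ] yaw-off -0.02 F [-0.7 -1.3  5.6] open 15.6 grip 55.0 q [-0.63  0.34  1.9  -0.    0.89 -2.25]
```

Feet are on the bench. Now I release and retreat upward.

>>> step_arm --increments '[{"delta_pos": [0,0,-0.05],"dr": [0,0,0],"fingers": 1},{"delta_pos": [0,0,-0.05],"dr": [0,0,0],"fingers": 0.5},{"delta_pos": [0,0,-0.05],"dr": [0,0,0],"fingers": 0.1},{"delta_pos": [0,0,-0.05],"dr": [0,0,0],"fingers": 0},{"delta_pos": [0,0,-1],"dr": [0,0,0],"fingers": 0}]'

```text
time: 63.98
tool_pos: [0.3989, -0.1943, 0.0959]
tool_rot: [3.141, -0.001, -3.086]
contact_force: [0.1, -0.3, -0.0]
opening: 0.0448
grip_force: 0.0
```

>>> step_arm --increments '[{"delta_pos": [0,0,-3],"dr": [0,0,0],"fingers": 0},{"delta_pos": [0,0,-6],"dr": [0,0,0],"fingers": 0},{"delta_pos": [0,0,-10],"dr": [0,0,0],"fingers": 0},{"delta_pos": [0,0,-14],"dr": [0,0,0],"fingers": 0},{"delta_pos": [0,0,-15],"dr": [0,0,0],"fingers": 0}]'

```text
time: 64.6
tool_pos: [0.4002, -0.1951, 0.249]
tool_rot: [-3.138, 0.005, -3.086]
contact_force: [-0.3, 0.1, -0.5]
opening: 0.0459
grip_force: 0.0
```

```bash
python3 d.py; python3 look2.py fin 183 123 63 3 2>/dev/null
python3 - <<'E'
import cv2,numpy as np
t=cv2.imread("pics/fin_t.png"); s=cv2.imread("pics/fin_s.png")
cv2.imwrite("pics/v14.png",np.vstack([cv2.resize(s[140:290,220:420],(800,600),interpolation=cv2.INTER_CUBIC)[:400],cv2.resize(t[165:215,255:415],(640,200),interpolation=cv2.INTER_CUBIC)[:, :].copy() if 0 else cv2.copyMakeBorder(cv2.resize(t[165:215,255:415],(640,200),interpolation=cv2.INTER_CUBIC),0,0,0,160,cv2.BORDER_CONSTANT)]))
E
```

```text
t 64.6 fix mm [-188.8 -156.3] z 249.0 toolz [ 0.005 -0.004 -1.   ] yaw-off -0.02 F [-0.3  0.1 -0.5] open 45.9 grip 0.0 q [-0.63  0.16  1.65 -0.    1.33 -2.25]
top [(183.0, np.int32(20), (np.float64(1.3), np.float64(181.7))), (123.0, np.int32(18), (np.float64(1.7), np.float64(120.0))), (63.0, np.int32(18), (np.float64(3.0), np.float64(60.6))), (3.0, np.int32(17), (np.float64(1.8), np.float64(-0.5)))]
side [(183.0, np.int32(17), (np.float64(2.5), np.float64(183.9))), (123.0, np.int32(49), (np.float64(0.4), np.float64(111.9))), (63.0, np.int32(18), (np.float64(5.0), np.float64(65.4))), (3.0, np.int32(13), (np.float64(4.2), np.float64(3.5)))]
```

View pics/v14.png

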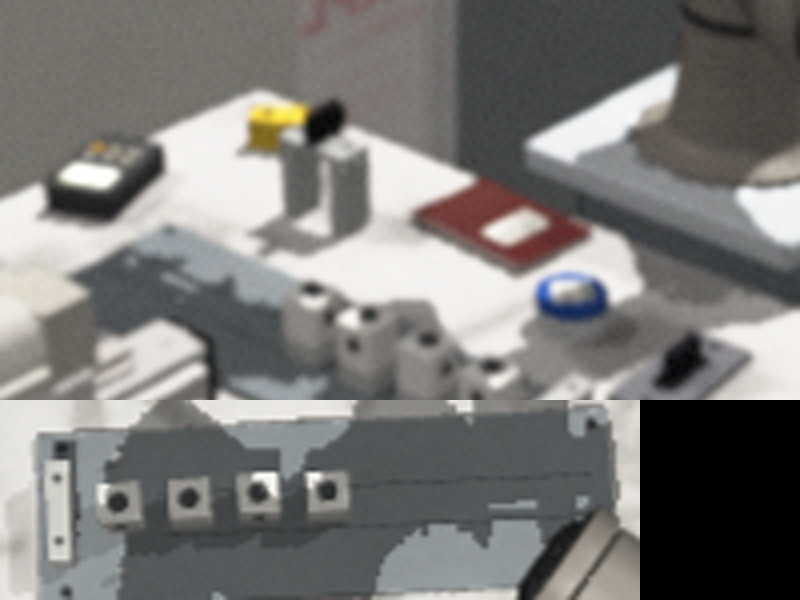

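The last look shows all four blocks upright and in line, at top-view pixels of about x 285, 302, 319 and 337. The gaps in the pictures agree with 60 mm pitch to within 2 mm. The gauge and the nest plate stand on the bench, and the bystanders have not moved.

```bash
python3 -c "
from cell import robot
print(robot.hand_in())"
```

```text
the job is handed in; nothing more can be done
None
```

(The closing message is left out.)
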